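# Stir the drying abacus beads and put their tray in the solar dryer

### The arm

A 6-joint arm with a two-finger parallel gripper is mounted at the origin on the work surface. World frame = base frame: x ahead of the robot, y to its left, z up, the work surface at z = 0. Lengths are in m, angles in degrees, forces in N, time in s.
With the tool pointing down it reaches from about 0.4 to 0.825 m from the base axis. Payload 7 kg.
Tool frame: the origin (TCP) lies at the very end of the fingers, on their centre line; the grasp point (between the pads) lies behind it (r.grasp_offset is the z of the grasp point in the tool frame, in m); z points along the fingers, y is the direction in which the jaws open and shut (so a half turn about z gives the same grasp; the last joint's range is limited). The gripper opens to 88 mm and grips with 3 to 60 N. Pads are 19 mm wide; open, the fingers measure 130 mm over their backs; the gripper's body (78 mm by 193 mm) begins 47 mm behind the grasp point.
Start: joints at [81.71, 20.546, 0.682, 0, -70.136, -16.507], TCP at [0.283, 0.613, 0.227] pointing down, gripper open.
Joint ranges: [-176.03, 176.03], [-82.01, 121.73], [-58.28, 71.71], [-173.87, 95.51], [-174.79, -0.11], [-173.66, 173.66]. Speed limits (degrees/s): [136.94, 136.94, 172.46, 180, 180, 180].

### API

Orientations are given as [roll, pitch, yaw] about the fixed x, y, z axes, in that order (R = Rz(yaw) Ry(pitch) Rx(roll)).
In Python, from plant import r gives the robot as it stands. The module is installed in compiled form; this text tells all that it offers.
- The arm moves only by the tool servo_tool, never from a script. Its argument "targets" is a list of rows, each an object of numbers: "dx", "dy", "dz": the shift along the world's x, y, z in cm; "spin": the turn about the world's z in rad; "grip": the opening in per cent of the stroke, from 0 (shut) to 100 (fully open). A call has exactly 10 rows; each row is the pose to reach, as a shift and turn from the pose commanded when the call began; what a row does not reach only later rows make up. A row lasts 1/12 s, in which the tool goes at most 41.7 mm and 7.16 degrees, less where a joint would pass 70% of its speed; a pose out of reach is approached as far as the arm can. A call with a gripper value outside its range is refused whole. The fingers move at their own pace and stop on an object; "squeeze" is the grip in N (left out, the last holds). Time passes only in rows, so rows that repeat a pose let the fingers close, or fill a call up. It gives the time, the measured TCP pose, the force and the opening at its end, in the units of the state.
- r.get_state(): the state, without advancing time (a new reading comes with each control period).
- r.capture(name): name is "scene" or "side" or "wrist"; returns the picture (480x640x3 uint8, blue, green, red); there is no depth.
- r.get_calibration(name): a dict with "K" (3x3 intrinsics, pixels), "extrinsics" (4x4, takes a point from camera to world coordinates). Camera axes: x right, y down, z forward; pixel columns grow to the right and rows downward; lengths in m; the calibration is good to about 2 mm. A picture is of the moment at which its call begins: read the wrist's pose just before it. get_calibration takes no time and is no camera call; for the wrist camera it gives the pose at the moment of the call.
- r.close_job(): hands the job in, once; it reports no verdict.
Trained networks look in the newest picture that a camera, given by its name, has taken for a name from the list of things; names that differ only in an ending like _2 or _b are one class to them, and where a whole thing is asked for, a point or a joint stands for the part that bears it (a point fixed in the world has none). Each returns a list of dicts, best first, with "p" (0 to 1); they miss things now and then, are a little off and sometimes report something else, mostly with a low value. They report only what shows in the picture. A call takes as long as a camera call.
- r.cut_out(name, camera): "mask" (480x640 bool, what is visible of it) and "extent" ([left, top, right, bottom] in pixels, round what is visible of it).
The state is a dict: "time_s": time; "joints": joint angles; "qd": joint speeds; "joint_torque": joint torques, N m; "tcp_pos": TCP position; "eef_rot": TCP orientation; "contact_force": force on the tool from outside, world axes, zero at the start; "moment": the same for the moment, N m; "gripper_width": finger opening in m.
Only numpy, scipy, OpenCV 4.12 (cv2) and the standard library are available. Lean on these libraries where they do the work, as an engineer would, in place of code of your own. Each camera call takes 0.05 s, during which the arm holds its last target. There are 200 camera calls.

### The job

Take the wooden stick from its holder and stir the beads round in the pan, with the stick and not with the fingers, and without shoving the pan along, until every bead has moved at least its own width from where it lay. Stand the stick back in its holder, right down and let go; then slide the tray, with the pan and all its beads on it, straight into the dryer box until it touches the back. Leave the other things on the stall where they are.

Things in the scene. Friction and masses are not known exactly. Their poses are not given: they have to be found in the camera images.
- stick: round wooden stirring stick standing upright in its holder; 195 mm long; lower 118 mm is 20 mm thick, upper 77 mm is a handle 24 mm thick; origin at the centre of its lower end, z up along it
- stick_tip (a point): centre of the stick's lower end
- holder: fixed square block of dark wood, 80 x 80 mm, 85 mm high, with one upright round hole 29 mm wide with a 6 mm chamfer in the middle of its top, hole floor 8 mm above the table; stands left or right of the tray; origin at the centre of its underside
- pan: round open steel pan lying in the tray; 130 mm across the rim, 45 mm high, wall 4 mm, flat inner floor 116 mm across and 5 mm above its underside; origin at the centre of its underside, z up
- bead1: two-tone wooden abacus bead, a round puck 30 mm across and 18 mm high, lying flat in the pan; origin at the centre of its underside
- bead2: two-tone wooden abacus bead, a round puck 30 mm across and 18 mm high, lying flat in the pan; origin at the centre of its underside
- bead3: two-tone wooden abacus bead, a round puck 30 mm across and 18 mm high, lying flat in the pan; origin at the centre of its underside
- bead4: two-tone wooden abacus bead, a round puck 30 mm across and 18 mm high, lying flat in the pan; origin at the centre of its underside
- bead5: two-tone wooden abacus bead, a round puck 30 mm across and 18 mm high, lying flat in the pan; origin at the centre of its underside
- tray: loose square aluminium tray, 150 x 150 mm, rim 24 mm high, floor 6 mm thick, wall 6 mm, with a raised handle on its -x side; lies on the table; origin at the centre of its underside; +x is the edge that goes into the dryer first
- tray_handle (a point): middle of the tray handle's bar: flat-sided wooden bar 12 mm thick, 92 mm long along the tray's y, 18 mm high, its middle 80 mm above the table, 115 mm from the tray's centre on its -x side, 40 mm clear of the tray's edge; frame parallel to the tray's. Pressing down on it makes the tray bind; raising it 3 mm eases the sliding
- dryer: fixed low wooden drying box, clear roof, open front facing the robot; inside 158 mm wide, roof 90 to 103 mm above the table, no floor, back 130 mm behind the front face; flared guides stand 22 mm out of the front; the tray rim slides under a ledge on each inner side (32 mm up, 9 mm wide, from 20 mm inside); origin at table level mid-opening, x points into the box
- dryer_home (a point): where the tray's origin lies when the tray touches the back of the dryer: 55 mm inside the front face, at table level (the tray's front 20 mm and its handle then stay outside); axes as the dryer's
- lantern: bystander: fixed squat solar lantern, 100 mm across, 165 mm high, frosted bulb in a brass socket; left or right of the tray, on the other side from the holder; origin under its centre
- bulb_box: bystander: loose open cardboard box 70 x 70 mm holding a spare glass bulb, 101 mm high in all; origin under its centre
- torch: bystander: yellow plastic torch lying along its x, 155 mm long, 48 mm thick at its head; origin under its centre
- padlock: bystander: steel padlock lying flat, 103 mm long, 22 mm thick; origin under its body's centre
- minibus: bystander: painted tin toy minibus, 140 x 60 x 66 mm; origin under its centre

How it is judged:
By the outcome, as a careful person would: the job done as asked, in the order asked, and still so for the second after the job is handed in, with the robot touching nothing.
It also fails if it takes over 72 s, if anything falls off the work surface, if the arm or the gripper's body presses on something with over 40 N, if the wrist force passes 120 N, or if a joint passes its speed limit or range.

## Working session

There is one attempt and no reset: what is moved stays moved. The work goes in short steps, Python scripts to look and compute and a tool call to move; the robot and the scene stay as the last step left them, time stands still between calls to the robot, and variables do not carry over. Pictures are saved under pics/ and viewed, about 8 in all and at most 12, crops included, and the job is handed in when it is done.

Besides the shell and the picture viewer there is one more tool, called in YAML: its name, and indented under it one key for each argument. servo_tool: Moves the arm, as the interface text tells. Its arguments: {"type":"object","properties":{"targets":{"type":"array"},"squeeze":{"type":"number"}},"required":["targets"]}

```bash
mkdir -p pics; ls
cat > h.py <<'E'
from plant import r
import numpy as np, cv2
def ray(cam,u,v,z):
    c=r.get_calibration(cam);K=np.array(c["K"]);T=np.array(c["extrinsics"])
    d=T[:3,:3]@np.linalg.solve(K,[u,v,1]);o=T[:3,3]
    return o+d*(z-o[2])/d[2]
def proj(cam,P):
    c=r.get_calibration(cam);K=np.array(c["K"]);T=np.linalg.inv(np.array(c["extrinsics"]))
    P=np.atleast_2d(P);q=(T[:3,:3]@P.T+T[:3,3:]);q=K@q;return (q[:2]/q[2]).T
def snap(cam,f=None):
    im=np.array(r.capture(cam))
    if f: cv2.imwrite("pics/"+f,im)
    return im
def cut(n,cam):
    return r.cut_out(n,cam)
E
python3 - <<'E'
from h import *
np.set_printoptions(precision=3,suppress=True)
s=r.get_state();print(s,r.grasp_offset)
a=snap("scene","s1.png");b=snap("side","d1.png")
for c in("scene","side"):
    k=r.get_calibration(c);print(c,np.array(k["K"]),np.array(k["extrinsics"]))
    for n in("stick","holder","pan","tray","dryer","tray_handle"):
        for q in cut(n,c)[:2]:
            m=np.argwhere(q["mask"]);print(c,n,round(q["p"],2),q["extent"],m.mean(0)[::-1])
E
```

```text
pics
{'time_s': 0.0, 'joints': array([ 81.709,  20.59 ,   0.635,  -0.02 , -70.136, -16.506]), 'qd': array([ 0.114,  0.057,  0.01 , -0.05 , -0.104,  0.07 ]), 'joint_torque': array([  0.001, -58.272,  29.305,   6.997,   0.007,  -0.   ]), 'tcp_pos': array([0.283, 0.612, 0.226]), 'eef_rot': array([179.906,  -0.008, -24.804]), 'contact_force': array([0.824, 0.143, 0.518]), 'moment': array([-0.042, -0.053, -0.012]), 'gripper_width': 0.08754314233216491} -0.0188
scene [[497.181   0.    322.435]
 [  0.    497.181 233.494]
 [  0.      0.      1.   ]] [[-0.637  0.551 -0.539  1.092]
 [ 0.771  0.459 -0.442  0.437]
 [ 0.004 -0.697 -0.717  0.798]
 [ 0.     0.     0.     1.   ]]
scene stick 0.9 [460.4, 210.1, 488.6, 264.8] [471.689 234.98 ]
scene holder 0.85 [434.1, 238.5, 488.8, 307.1] [460.79 273.75]
scene pan 0.8 [320.7, 242.5, 389.9, 303.0] [353.325 270.945]
scene tray 0.8 [299.7, 206.2, 404.2, 322.8] [361.381 273.238]
scene tray 0.68 [487.3, 241.9, 526.1, 275.7] [503.106 255.65 ]
scene dryer 0.6 [150.5, 232.3, 296.0, 366.4] [222.169 296.062]
scene tray_handle 0.84 [301.2, 206.6, 404.9, 321.4] [360.719 273.135]
side [[478.356   0.    320.231]
 [  0.    478.356 239.144]
 [  0.      0.      1.   ]] [[ 0.728 -0.432  0.532  0.037]
 [-0.685 -0.478  0.55  -0.508]
 [ 0.017 -0.765 -0.644  0.66 ]
 [ 0.     0.     0.     1.   ]]
side stick 0.59 [194.1, 140.4, 211.9, 205.5] [201.997 169.15 ]
side pan 0.67 [276.9, 199.9, 338.4, 253.7] [305.889 227.755]
side pan 0.29 [122.4, 223.7, 171.9, 252.5] [149.834 239.37 ]
side tray 0.75 [246.8, 217.3, 356.0, 273.2] [299.668 244.04 ]
side dryer 0.93 [360.3, 162.6, 486.8, 265.9] [427.904 202.931]
side tray_handle 0.58 [246.4, 221.9, 354.7, 274.3] [300.645 244.424]
```

View pics/s1.png

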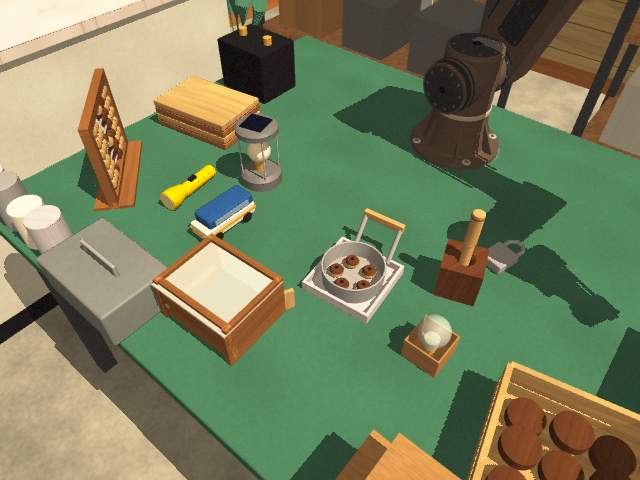

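View pics/d1.png

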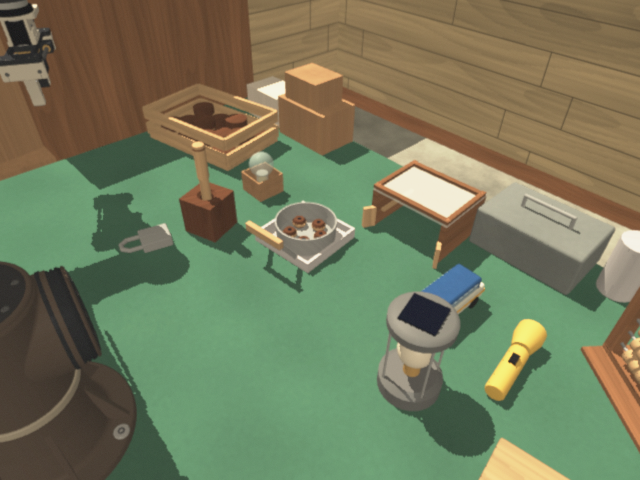

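The pictures show the tray and pan with five beads (scene 353,271), the holder with the stick to its robot-left (461,272), the dryer (220,296), the bulb box close beside the holder (432,343) and the padlock behind it (505,255). Next I work out their positions.

Run:
```python
from h import *
np.set_printoptions(precision=4,suppress=True)
def tri(a,b):
    A=[];y=[]
    for cam,(u,v) in(("scene",a),("side",b)):
        c=r.get_calibration(cam);K=np.array(c["K"]);T=np.array(c["extrinsics"])
        d=T[:3,:3]@np.linalg.solve(K,[u,v,1]);d/=np.linalg.norm(d);P=np.eye(3)-np.outer(d,d);A.append(P);y.append(P@T[:3,3])
    return np.linalg.lstsq(np.vstack(A),np.hstack(y),rcond=None)[0]
print("sticktop",tri((479,214),(199,147)))
print("handle ends scene",ray("scene",365,213,.089),ray("scene",403,227,.089))
print("tray corners",[ray("scene",*p,.024) for p in((344,238),(404,273),(365,320),(303,283))])
print("tray cor side",[ray("side",*p,.024) for p in((309,270),(355,234))])
m=cut("pan","scene")[0]["mask"]
e=cv2.fitEllipse(cv2.convexHull(np.argwhere(m)[:,::-1].astype(np.float32)));print(e)
print("pan rim", ray("scene",354,263,.051))
print("dryer top scene",[ray("scene",*p,.103) for p in((211,237),(286,290),(231,334),(154,285))])
print("dryer top side",[ray("side",*p,.103) for p in((375,187),(415,164),(485,191),(444,216))])
print("holder top scene",[ray("scene",*p,.085) for p in((447,239),(488,248),(478,281),(438,264))])
print("holder top side",[ray("side",*p,.085) for p in((183,197),(236,200),(213,213),(206,182))])
print("stick at z.14?", tri((467,260),(207,195)))
for cam in("scene","side"):
  for i in range(1):
    for q in cut("bead1",cam): print(cam,round(q["p"],2),ray(cam,*(np.argwhere(q["mask"]).mean(0)[::-1]),.026))
for n,c,z in(("bulb_box","scene",.04),("padlock","scene",.01),("lantern","scene",.08),("minibus","scene",.03)):
  q=cut(n,c)[:1]
  for x in q: print(n,round(x["p"],2),ray(c,*(np.argwhere(x["mask"]).mean(0)[::-1]),z))
```

```text
sticktop [0.4329 0.2466 0.1992]
handle ends scene [0.4569 0.0298 0.089 ] [0.441  0.1129 0.089 ]
tray corners [array([0.4909, 0.004 , 0.024 ]), array([0.4906, 0.1569, 0.024 ]), array([0.6324, 0.1632, 0.024 ]), array([0.6402, 0.0172, 0.024 ])]
tray cor side [array([ 0.4837, -0.0168,  0.024 ]), array([ 0.6282, -0.001 ,  0.024 ])]
((352.8633117675781, 271.37652587890625), (62.781307220458984, 66.46965789794922), 94.80372619628906)
pan rim [0.5533 0.0763 0.051 ]
dryer top scene [array([ 0.7148, -0.1511,  0.103 ]), array([0.7171, 0.0474, 0.103 ]), array([0.8408, 0.0394, 0.103 ]), array([ 0.8581, -0.1395,  0.103 ])]
dryer top side [array([0.6978, 0.0146, 0.103 ]), array([0.8337, 0.0162, 0.103 ]), array([ 0.8575, -0.1481,  0.103 ]), array([ 0.7225, -0.1417,  0.103 ])]
holder top scene [array([0.4098, 0.1966, 0.085 ]), array([0.38  , 0.2702, 0.085 ]), array([0.4672, 0.2937, 0.085 ]), array([0.4783, 0.2163, 0.085 ])]
holder top side [array([0.3943, 0.2725, 0.085 ]), array([0.4693, 0.1909, 0.085 ]), array([0.4095, 0.185 , 0.085 ]), array([0.4604, 0.2888, 0.085 ])]
stick at z.14? [0.4353 0.2516 0.0831]
scene 0.68 [0.5343 0.0586 0.026 ]
scene 0.65 [0.5338 0.1    0.026 ]
scene 0.6 [0.5727 0.0483 0.026 ]
scene 0.47 [0.5907 0.0765 0.026 ]
side 0.57 [0.5675 0.1072 0.026 ]
side 0.47 [0.5723 0.0467 0.026 ]
side 0.42 [0.5312 0.0945 0.026 ]
bulb_box 0.89 [0.6097 0.286  0.04  ]
padlock 0.8 [0.3043 0.2877 0.01  ]
lantern 0.88 [ 0.4408 -0.2963  0.08  ]
minibus 0.58 [ 0.6072 -0.2492  0.03  ]
```

servo_tool:
  targets:
    - {"dx": 1.5, "dy": -4, "dz": 1, "spin": -0.1, "grip": 100}
    - {"dx": 3, "dy": -8, "dz": 2, "spin": -0.2, "grip": 100}
    - {"dx": 4.5, "dy": -12, "dz": 3, "spin": -0.3, "grip": 100}
    - {"dx": 6, "dy": -16, "dz": 4, "spin": -0.4, "grip": 100}
    - {"dx": 7.5, "dy": -20, "dz": 5, "spin": -0.5, "grip": 100}
    - {"dx": 9, "dy": -24, "dz": 6, "spin": -0.6, "grip": 100}
    - {"dx": 10.5, "dy": -28, "dz": 7, "spin": -0.7, "grip": 100}
    - {"dx": 12, "dy": -32, "dz": 8, "spin": -0.8, "grip": 100}
    - {"dx": 13.5, "dy": -36, "dz": 9, "spin": -0.9, "grip": 100}
    - {"dx": 15, "dy": -39, "dz": 10, "spin": -1.03, "grip": 100}

```text
time_s: 1.88
tcp_pos: [0.4277, 0.2321, 0.3239]
eef_rot: [-180.0, 0.0, -83.8]
contact_force: [1.7, 0.0, -0.4]
gripper_width: 0.0876
```

```bash
cat > w.py <<'E'
from h import *
import sys
np.set_printoptions(precision=4,suppress=True)
s=r.get_state();print(s["time_s"],s["tcp_pos"],s["eef_rot"],s["joints"],s["contact_force"],s["gripper_width"])
snap("wrist",sys.argv[1])
E
python3 w.py w1.png; python3 -c "
from h import *
print(np.array(r.get_calibration('wrist')['extrinsics']),proj('wrist',[[.433,.245,.2],[.56,.083,.02]]))"
```

```text
1.8833 [0.4277 0.2321 0.3239] [-179.9719    0.04    -83.7616] [ 51.6917  -0.5805 -12.837   -0.0082 -77.6953 -45.4516] [ 1.6892  0.045  -0.4041] 0.08758054129730929
[[-0.99536624 -0.0930905  -0.02408732  0.43704199]
 [-0.09610921  0.95531622  0.27952448  0.15205747]
 [-0.00301007  0.28054424 -0.95983638  0.48489795]
 [ 0.          0.          0.          1.        ]] [[309.3997991  245.48791722]
 [221.76155214  67.23728941]]
```

View pics/w1.png

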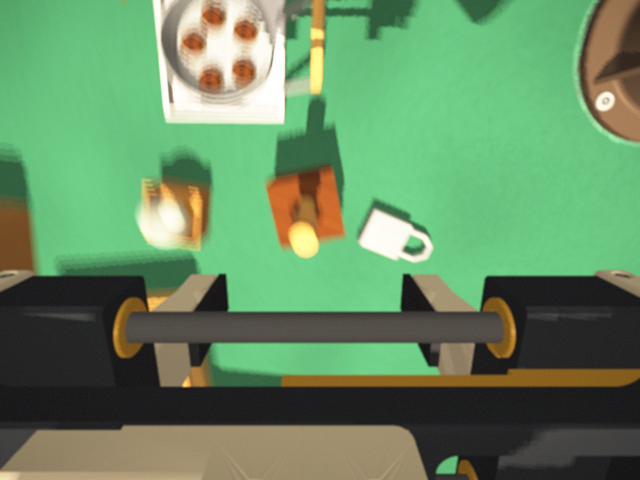

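The wrist view shows the stick top at (304,236), holder top corners at about (268,185), (331,168), (344,237), and (282,247), and beads in the pan near the top edge.

Run:
```python
from h import *
np.set_printoptions(precision=4,suppress=True)
snap("wrist")
for q in cut("stick","wrist")[:2]:
  m=np.argwhere(q["mask"]); print(round(q["p"],2),q["extent"])
print("top",ray("wrist",304,236,.203))
H=[ray("wrist",*p,.085) for p in((268,185),(331,168),(344,237),(282,247))];print(H,np.mean(H,0))
for q in cut("holder","wrist")[:1]:
  m=np.argwhere(q["mask"]); print(cv2.minAreaRect(m[:,::-1].astype(np.float32)))
print("bar",ray("wrist",323,0,.089),ray("wrist",317,92,.089))
print("tray",ray("wrist",166,122,.024),ray("wrist",285,122,.024))
```

```text
0.81 [297.4, 205.5, 322.7, 261.7]
top [0.4369 0.24   0.203 ]
[array([0.4847, 0.2183, 0.085 ]), array([0.4143, 0.1911, 0.085 ]), array([0.3885, 0.2713, 0.085 ]), array([0.4623, 0.2922, 0.085 ])] [0.4374 0.2432 0.085 ]
((82.43262481689453, 0.4766254425048828), (96.41199493408203, 9.408133506774902), 6.137255668640137)
bar [0.4422 0.0288 0.089 ] [0.4385 0.114  0.089 ]
tray [0.6257 0.1632 0.024 ] [0.4753 0.1465 0.024 ]
```

servo_tool:
  targets:
    - {"dx": 0.5, "dy": 0.6, "dz": -2, "spin": 0, "grip": 100}
    - {"dx": 0.9, "dy": 1.1, "dz": -5, "spin": 0, "grip": 100}
    - {"dx": 0.9, "dy": 1.1, "dz": -8, "spin": 0, "grip": 100}
    - {"dx": 0.9, "dy": 1.1, "dz": -11, "spin": 0, "grip": 100}
    - {"dx": 0.9, "dy": 1.1, "dz": -14, "spin": 0, "grip": 100}
    - {"dx": 0.9, "dy": 1.1, "dz": -16, "spin": 0, "grip": 100}
    - {"dx": 0.9, "dy": 1.1, "dz": -17.8, "spin": 0, "grip": 100}
    - {"dx": 0.9, "dy": 1.1, "dz": -17.8, "spin": 0, "grip": 100}
    - {"dx": 0.9, "dy": 1.1, "dz": -17.8, "spin": 0, "grip": 50}
    - {"dx": 0.9, "dy": 1.1, "dz": -17.8, "spin": 0, "grip": 10}
  squeeze: 40

```text
time_s: 2.92
tcp_pos: [0.4371, 0.2463, 0.1459]
eef_rot: [-180.0, 0.0, -83.4]
contact_force: [0.0, 0.1, 0.8]
gripper_width: 0.079
```

servo_tool:
  targets:
    - {"grip": 0}
    - {"grip": 0}
    - {"grip": 0}
    - {"grip": 0}
    - {"grip": 0}
    - {"grip": 0}
    - {"grip": 0}
    - {"grip": 0}
    - {"grip": 0}
    - {"grip": 0}
  squeeze: 40

```text
validation failed for argument at $.ta...
```

servo_tool:
  targets:
    - {"dx": 0, "dy": -0.2, "dz": 0, "spin": 0, "grip": 0}
    - {"dx": 0, "dy": -0.2, "dz": 0, "spin": 0, "grip": 0}
    - {"dx": 0, "dy": -0.2, "dz": 0, "spin": 0, "grip": 0}
    - {"dx": 0, "dy": -0.2, "dz": 0, "spin": 0, "grip": 0}
    - {"dx": 0, "dy": -0.2, "dz": 0, "spin": 0, "grip": 0}
    - {"dx": 0, "dy": -0.2, "dz": 0, "spin": 0, "grip": 0}
    - {"dx": 0, "dy": -0.2, "dz": 0, "spin": 0, "grip": 0}
    - {"dx": 0, "dy": -0.2, "dz": 0, "spin": 0, "grip": 0}
    - {"dx": 0, "dy": -0.2, "dz": 0, "spin": 0, "grip": 0}
    - {"dx": 0, "dy": -0.2, "dz": 0, "spin": 0, "grip": 0}
  squeeze: 40

```text
time_s: 3.75
tcp_pos: [0.4369, 0.2432, 0.145]
eef_rot: [180.0, -0.0, -83.5]
contact_force: [-1.1, 0.2, -0.9]
gripper_width: 0.0234
```

Run:
```python
from h import *
np.set_printoptions(precision=4,suppress=True)
s=r.get_state();print(s["tcp_pos"],s["eef_rot"],s["contact_force"],s["moment"],s["gripper_width"])
a=snap("scene")[180:330,270:520];b=snap("side")[120:290,160:370]
a=cv2.resize(a,None,fx=2,fy=2);b=cv2.resize(b,(int(210*300/170),300))
cv2.imwrite("pics/g.png",np.hstack([a,b]))
for n in("pan","tray"):
  for c in("scene","side"):
    q=cut(n,c)[:1]
    for x in q: print(n,c,x["extent"])
```

```text
[0.4369 0.2432 0.145 ] [179.9923  -0.0061 -83.5268] [-1.0535  0.1818 -0.9183] [ 0.0668  0.0006 -0.021 ] 0.02337273113257157
pan scene [323.0, 241.5, 390.1, 302.4]
pan side [276.1, 201.7, 337.2, 254.3]
tray scene [301.9, 209.2, 404.3, 321.7]
tray side [360.1, 159.0, 489.3, 270.2]
```

View pics/g.png

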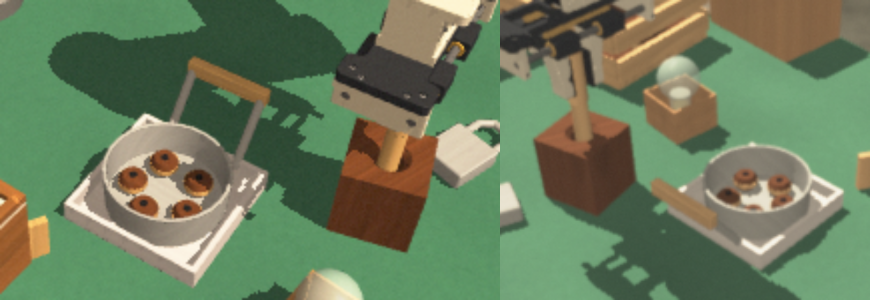

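servo_tool:
  targets:
    - {"dx": 0, "dy": 0, "dz": 2, "spin": 0, "grip": 0}
    - {"dx": 0, "dy": 0, "dz": 5, "spin": 0, "grip": 0}
    - {"dx": 0, "dy": 0, "dz": 8, "spin": 0, "grip": 0}
    - {"dx": 0, "dy": 0, "dz": 11, "spin": 0, "grip": 0}
    - {"dx": 2, "dy": -1, "dz": 12, "spin": 0, "grip": 0}
    - {"dx": 4, "dy": -3, "dz": 12, "spin": 0, "grip": 0}
    - {"dx": 7, "dy": -5, "dz": 12, "spin": 0, "grip": 0}
    - {"dx": 10, "dy": -6, "dz": 12, "spin": 0, "grip": 0}
    - {"dx": 11, "dy": -6.5, "dz": 12, "spin": 0, "grip": 0}
    - {"dx": 11, "dy": -6.5, "dz": 12, "spin": 0, "grip": 0}

```text
time_s: 4.88
tcp_pos: [0.5486, 0.177, 0.2641]
eef_rot: [179.9, -0.1, -83.7]
contact_force: [-0.8, -0.3, -1.1]
gripper_width: 0.0234
```

```bash
python3 w.py w2.png
python3 - <<'E'
from h import *
np.set_printoptions(precision=4,suppress=True)
snap("wrist")
for n in("stick","pan","bead1","tray"):
  for q in cut(n,"wrist")[:6]:
    m=np.argwhere(q["mask"]).mean(0)[::-1]
    print(n,round(q["p"],2),q["extent"],ray("wrist",*m,.051 if n=="pan" else .029))
E
```

```text
4.8833 [0.5486 0.177  0.2641] [179.9303  -0.0599 -83.6731] [ 37.3229  10.0719  -8.6868   0.0163 -71.3319 -31.0013] [-0.7756 -0.3039 -1.0668] 0.02340326093265225
stick 0.56 [281.5, 221.9, 345.0, 373.9] [0.5298 0.3117 0.029 ]
pan 0.6 [248.3, 42.8, 377.0, 175.9] [0.5577 0.0743 0.051 ]
bead1 0.97 [288.9, 62.8, 320.8, 95.7] [0.5701 0.0468 0.029 ]
bead1 0.78 [267.6, 91.5, 298.6, 121.3] [0.5921 0.0767 0.029 ]
bead1 0.74 [324.0, 119.5, 348.9, 146.8] [0.5306 0.0991 0.029 ]
bead1 0.61 [331.3, 74.7, 353.6, 109.9] [0.5311 0.0571 0.029 ]
bead1 0.55 [289.3, 129.0, 314.4, 161.3] [0.5697 0.1133 0.029 ]
tray 0.92 [245.3, 35.5, 449.5, 185.1] [0.5218 0.0732 0.029 ]
```

View pics/w2.png

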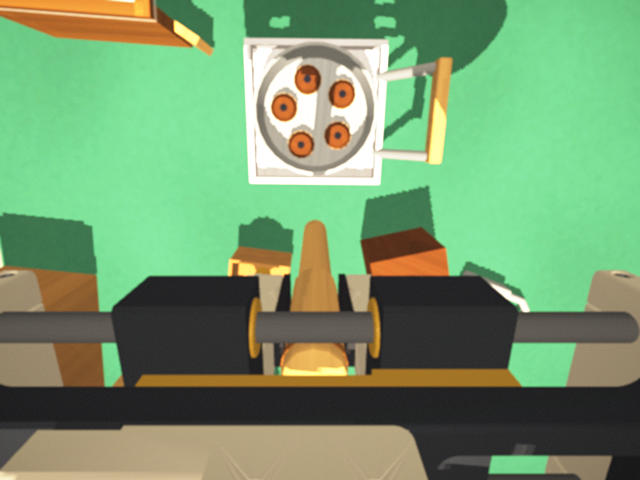

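Run:
```python
from h import *
np.set_printoptions(precision=4,suppress=True)
c="wrist"
print("tip",ray(c,315,226,.127))
e=[ray(c,*p,.051) for p in((256,108),(375,106),(316,42),(316,173))];print(e,np.mean(e[:2],0)[0],np.mean(e[2:],0)[1])
im=cv2.imread("pics/w2.png")[25:195,235:460];
cv2.imwrite("pics/c2.png",cv2.resize(im,None,fx=3,fy=3))
print("bar",ray(c,443,58,.089),ray(c,434,163,.089))
print("tray",[ray(c,*p,.024) for p in((245,40),(387,40),(381,184),(250,184))])
print("dryer",[ray(c,*p,.103) for p in((152,10),)],ray(c,212,50,.0))
```

```text
tip [0.545 0.181 0.127]
[array([0.6168, 0.0837, 0.051 ]), array([0.496, 0.068, 0.051]), array([0.5627, 0.0167, 0.051 ]), array([0.5481, 0.1422, 0.051 ])] 0.5563932700448454 0.07944007158537533
bar [0.4487 0.0253 0.089 ] [0.4373 0.1159 0.089 ]
tray [array([0.6371, 0.017 , 0.024 ]), array([0.4899, 0.0002, 0.024 ]), array([0.4709, 0.149 , 0.024 ]), array([0.6227, 0.1663, 0.024 ])]
dryer [array([0.6978, 0.0208, 0.103 ])] [0.678 0.026 0.   ]
```

View pics/c2.png

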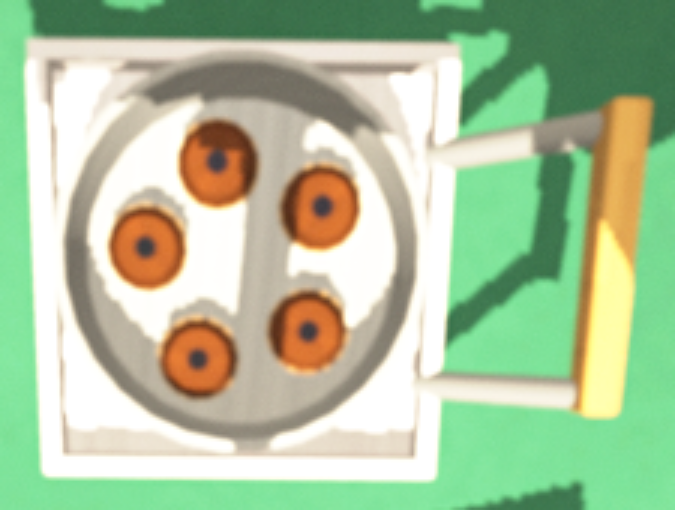

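servo_tool:
  targets:
    - {"dx": 0.2, "dy": -2.5, "dz": 0, "spin": 0, "grip": 0}
    - {"dx": 0.4, "dy": -6, "dz": 0, "spin": 0, "grip": 0}
    - {"dx": 0.7, "dy": -9, "dz": 0, "spin": 0, "grip": 0}
    - {"dx": 0.7, "dy": -9.8, "dz": -1, "spin": 0, "grip": 0}
    - {"dx": 0.7, "dy": -9.8, "dz": -3, "spin": 0, "grip": 0}
    - {"dx": 0.7, "dy": -9.8, "dz": -5, "spin": 0, "grip": 0}
    - {"dx": 0.7, "dy": -9.8, "dz": -7, "spin": 0, "grip": 0}
    - {"dx": 0.7, "dy": -9.8, "dz": -8.5, "spin": 0, "grip": 0}
    - {"dx": 0.7, "dy": -9.8, "dz": -9, "spin": 0, "grip": 0}
    - {"dx": 0.7, "dy": -9.8, "dz": -9, "spin": 0, "grip": 0}

```text
time_s: 6.02
tcp_pos: [0.5529, 0.0805, 0.174]
eef_rot: [179.9, -0.0, -83.5]
contact_force: [-0.3, 0.0, -1.0]
gripper_width: 0.0237
```

```bash
python3 w.py w3.png
python3 - <<'E'
from h import *
a=cv2.imread("pics/w3.png")[60:360,120:520];b=snap("scene")[200:330,280:420]
cv2.imwrite("pics/c3.png",np.hstack([a,cv2.resize(b,(323,300))]))
print(proj("wrist",[[.556,.079,.011]]),proj("scene",[[.556,.079,.011]]))
E
```

```text
6.0167 [0.5529 0.0805 0.174 ] [179.8789  -0.0351 -83.484 ] [ 28.3526  12.0857 -18.3629  -0.0144 -59.6768 -21.8293] [-0.3151  0.0473 -0.9571] 0.023655526778319284
[[312.48733388 214.67212547]] [[353.28004316 277.27017139]]
```

View pics/c3.png

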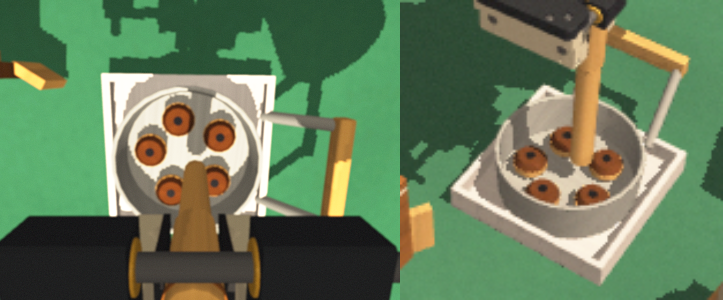

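Run:
```python
from h import *
print(proj("scene",[[.5529,.0805,.037],[.5529,.0805,.1]]),ray("scene",358,269,.037))
```

```text
[[355.44694996 268.46769423]
 [357.15336176 247.11113426]] [0.55074864 0.08525418 0.037     ]
```

servo_tool:
  targets:
    - {"dx": 0.4, "dy": -0.4, "dz": 0, "spin": 0, "grip": 0}
    - {"dx": 0.4, "dy": -0.4, "dz": -0.5, "spin": 0, "grip": 0}
    - {"dx": 0.4, "dy": -0.4, "dz": -1, "spin": 0, "grip": 0}
    - {"dx": 0.4, "dy": -0.4, "dz": -1.5, "spin": 0, "grip": 0}
    - {"dx": 0.4, "dy": -0.4, "dz": -2, "spin": 0, "grip": 0}
    - {"dx": 0.4, "dy": -0.4, "dz": -2.1, "spin": 0, "grip": 0}
    - {"dx": 0.4, "dy": -0.4, "dz": -2.1, "spin": 0, "grip": 0}
    - {"dx": 0.4, "dy": -0.4, "dz": -2.1, "spin": 0, "grip": 0}
    - {"dx": 0.4, "dy": -0.4, "dz": -2.1, "spin": 0, "grip": 0}
    - {"dx": 0.4, "dy": -0.4, "dz": -2.1, "spin": 0, "grip": 0}

```text
time_s: 6.95
tcp_pos: [0.5581, 0.0763, 0.1543]
eef_rot: [-180.0, 0.0, -83.5]
contact_force: [-0.0, 0.2, 0.2]
gripper_width: 0.0236
```

servo_tool:
  targets:
    - {"dx": 0, "dy": 1.0, "dz": -0.2, "spin": 0, "grip": 0}
    - {"dx": -0.16, "dy": 1.8, "dz": -0.2, "spin": 0, "grip": 0}
    - {"dx": -0.45, "dy": 2.56, "dz": -0.2, "spin": 0, "grip": 0}
    - {"dx": -1.1, "dy": 3.0, "dz": -0.2, "spin": 0, "grip": 0}
    - {"dx": -1.75, "dy": 3.03, "dz": -0.2, "spin": 0, "grip": 0}
    - {"dx": -2.34, "dy": 2.6, "dz": -0.2, "spin": 0, "grip": 0}
    - {"dx": -2.83, "dy": 2.06, "dz": -0.2, "spin": 0, "grip": 0}
    - {"dx": -3.2, "dy": 1.42, "dz": -0.2, "spin": 0, "grip": 0}
    - {"dx": -3.42, "dy": 0.73, "dz": -0.2, "spin": 0, "grip": 0}
    - {"dx": -3.5, "dy": 0, "dz": -0.2, "spin": 0, "grip": 0}

```text
time_s: 7.78
tcp_pos: [0.523, 0.0754, 0.1526]
eef_rot: [-179.9, 0.0, -83.5]
contact_force: [4.1, 0.4, -0.4]
gripper_width: 0.0232
```

```bash
cat > chk.py <<'E'
from h import *
np.set_printoptions(precision=3,suppress=True)
print(r.get_state()["contact_force"])
for c in("scene","side"):
  snap(c)
  for n in("pan","tray"):
    for q in cut(n,c)[:1]: print(n,c,np.round(q["extent"]))
  print(c,[ (round(q["p"],2),ray(c,*(np.argwhere(q["mask"]).mean(0)[::-1]),.025)[:2]) for q in cut("bead1",c)[:7]])
E
python3 chk.py
```

```text
[ 4.059  0.434 -0.388]
pan scene [328. 236. 395. 298.]
scene [(0.68, array([0.522, 0.055])), (0.58, array([0.543, 0.12 ])), (0.49, array([0.559, 0.053]))]
pan side [268. 203. 333. 255.]
tray side [242. 219. 354. 274.]
side [(0.61, array([0.574, 0.082])), (0.54, array([0.54 , 0.126])), (0.53, array([0.558, 0.054]))]
```

Run:
```python
from h import *
a=snap("scene")[195:330,280:420];b=snap("side")[170:290,230:370]
cv2.imwrite("pics/c4.png",np.hstack([cv2.resize(a,(400,386)),cv2.resize(b,(400,386))]))
```

```text
(no output)
```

View pics/c4.png

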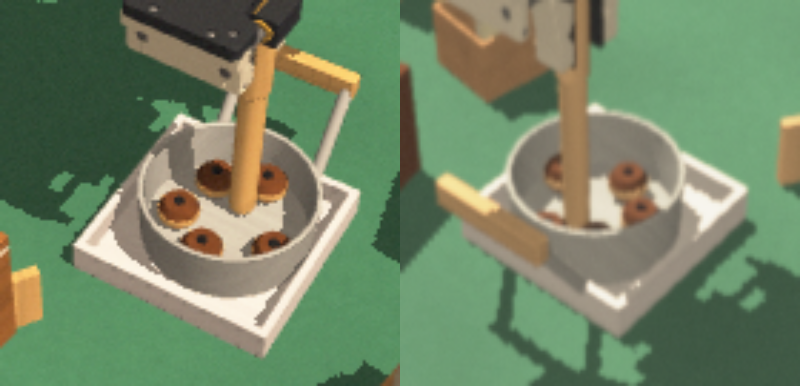

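The stick is between two beads on the handle side and has dragged the pan (and slightly the tray) toward −x. I'll lift it, re-measure, then re-enter near the wall so that it pushes tangentially.

servo_tool:
  targets:
    - {"dx": 0.7, "dy": 0, "dz": 0, "spin": 0, "grip": 0}
    - {"dx": 1.4, "dy": 0, "dz": 1, "spin": 0, "grip": 0}
    - {"dx": 1.4, "dy": 0, "dz": 3, "spin": 0, "grip": 0}
    - {"dx": 1.4, "dy": 0, "dz": 6, "spin": 0, "grip": 0}
    - {"dx": 1.4, "dy": 2, "dz": 9, "spin": 0, "grip": 0}
    - {"dx": 1.4, "dy": 5, "dz": 10, "spin": 0, "grip": 0}
    - {"dx": 1.4, "dy": 8, "dz": 11, "spin": 0, "grip": 0}
    - {"dx": 1.4, "dy": 10, "dz": 11, "spin": 0, "grip": 0}
    - {"dx": 1.4, "dy": 10, "dz": 11, "spin": 0, "grip": 0}
    - {"dx": 1.4, "dy": 10, "dz": 11, "spin": 0, "grip": 0}

```text
time_s: 9.12
tcp_pos: [0.5355, 0.1768, 0.2607]
eef_rot: [179.8, -0.1, -83.4]
contact_force: [0.5, 0.4, -0.8]
gripper_width: 0.0235
```

```bash
cat > look.py <<'E'
from h import *
import sys
np.set_printoptions(precision=4,suppress=True)
im=snap("wrist",sys.argv[1]);s=r.get_state();print(s["time_s"],s["tcp_pos"],s["contact_force"])
c="wrist"
for n in("pan","bead1","tray"):
  for q in cut(n,c)[:7]:
    m=np.argwhere(q["mask"]).mean(0)[::-1];e=np.round(q["extent"])
    if n=="pan":
      L=ray(c,e[0],(e[1]+e[3])/2,.051);R=ray(c,e[2],(e[1]+e[3])/2,.051);B=ray(c,(e[0]+e[2])/2,e[3],.051);T=ray(c,(e[0]+e[2])/2,e[1],.051)
      print("pan",round(q["p"],2),e,"cx",(L+R)[0]/2,"cy from top",T[1]+.065,"bot",B[1]-.065,(T+B)[1]/2, (T+B)[0]/2)
    elif n=="tray":
      k=cv2.minAreaRect(np.argwhere(q["mask"])[:,::-1].astype(np.float32));print("tray",round(q["p"],2),e)
    else: print(n,round(q["p"],2),m,ray(c,*m,.029)[:2])
E
python3 look.py w5.png; python3 -c "
import cv2;im=cv2.imread('pics/w5.png')[20:200,200:470];cv2.imwrite('pics/c5.png',cv2.resize(im,None,fx=2.9,fy=2.9))"
```

```text
9.1667 [0.5357 0.1761 0.2608] [-0.1195 -0.3145 -0.8346]
pan 0.76 [252.  48. 382. 182.] cx 0.5428542863144703 cy from top 0.08421305990163218 bot 0.08256453532256514 0.08338879761209866 0.5425133896720036
pan 0.25 [348. 224. 440. 273.] cx 0.4395055187340411 cy from top 0.24917590220895436 bot 0.17700707901306678 0.21309149061101057 0.4394229300575897
bead1 0.94 [305.5158  84.537 ] [0.5586 0.0499]
bead1 0.79 [342.0392  92.6687] [0.5193 0.0534]
bead1 0.73 [356.1613 124.8879] [0.4996 0.084 ]
bead1 0.63 [308.5677 156.109 ] [0.5475 0.1227]
tray 0.8 [239.  35. 445. 189.]
```

View pics/c5.png

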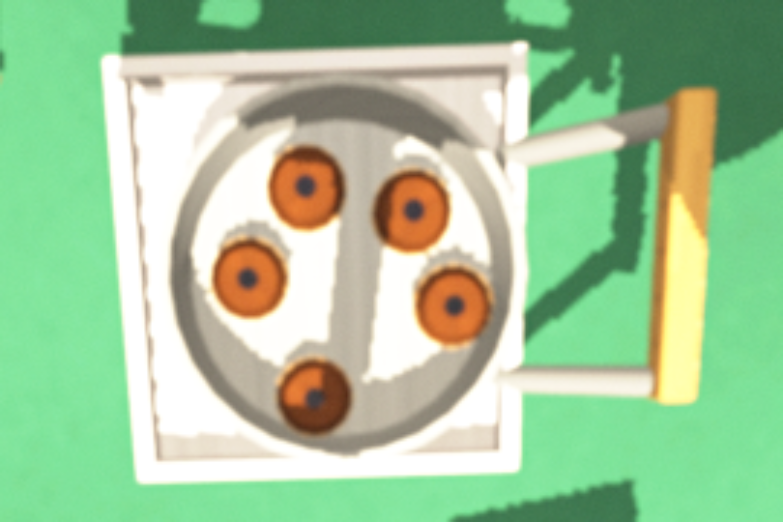

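servo_tool:
  targets:
    - {"dx": -0.5, "dy": -2, "dz": 0, "spin": 0, "grip": 0}
    - {"dx": -1.2, "dy": -4.5, "dz": 0, "spin": 0, "grip": 0}
    - {"dx": -1.7, "dy": -6.7, "dz": 0, "spin": 0, "grip": 0}
    - {"dx": -1.7, "dy": -6.7, "dz": -2, "spin": 0, "grip": 0}
    - {"dx": -1.7, "dy": -6.7, "dz": -4, "spin": 0, "grip": 0}
    - {"dx": -1.7, "dy": -6.7, "dz": -6, "spin": 0, "grip": 0}
    - {"dx": -1.7, "dy": -6.7, "dz": -8, "spin": 0, "grip": 0}
    - {"dx": -1.7, "dy": -6.7, "dz": -9.5, "spin": 0, "grip": 0}
    - {"dx": -1.7, "dy": -6.7, "dz": -10.2, "spin": 0, "grip": 0}
    - {"dx": -1.7, "dy": -6.7, "dz": -10.7, "spin": 0, "grip": 0}

```text
time_s: 10.15
tcp_pos: [0.5193, 0.1081, 0.1543]
eef_rot: [179.9, -0.0, -83.6]
contact_force: [-0.4, -0.1, 0.4]
gripper_width: 0.0234
```

servo_tool:
  targets:
    - {"dx": -0.49, "dy": -0.49, "dz": 0, "spin": 0, "grip": 0}
    - {"dx": -0.88, "dy": -1.05, "dz": 0, "spin": 0, "grip": 0}
    - {"dx": -1.16, "dy": -1.67, "dz": 0, "spin": 0, "grip": 0}
    - {"dx": -1.34, "dy": -2.32, "dz": 0, "spin": 0, "grip": 0}
    - {"dx": -1.4, "dy": -3.0, "dz": 0, "spin": 0, "grip": 0}
    - {"dx": -1.34, "dy": -3.68, "dz": 0, "spin": 0, "grip": 0}
    - {"dx": -1.16, "dy": -4.33, "dz": 0, "spin": 0, "grip": 0}
    - {"dx": -0.88, "dy": -4.95, "dz": 0, "spin": 0, "grip": 0}
    - {"dx": -0.49, "dy": -5.5, "dz": 0, "spin": 0, "grip": 0}
    - {"dx": 0, "dy": -6.0, "dz": 0, "spin": 0, "grip": 0}

```text
time_s: 10.98
tcp_pos: [0.5192, 0.0484, 0.1546]
eef_rot: [179.9, 0.0, -83.6]
contact_force: [-0.0, 3.6, 1.2]
gripper_width: 0.0237
```

```bash
python3 chk.py
```

```text
[-0.041  3.571  1.187]
pan scene [332. 232. 395. 294.]
tray scene [154. 235. 295. 365.]
scene [(0.69, array([0.551, 0.044])), (0.64, array([0.519, 0.031])), (0.58, array([0.461, 0.018])), (0.54, array([0.489, 0.057])), (0.51, array([0.529, 0.108]))]
pan side [266. 209. 332. 261.]
tray side [244. 209. 351. 281.]
side [(0.56, array([0.562, 0.071])), (0.54, array([0.549, 0.041]))]
```

Run:
```python
from h import *
a=snap("scene")[195:330,280:420];b=snap("wrist")[60:310,150:460]
cv2.imwrite("pics/c6.png",np.hstack([cv2.resize(a,(400,386)),cv2.resize(b,(400,386*400//480))] if 0 else [cv2.resize(a,(400,386)),cv2.resize(b,(400,386))]))
```

```text
(no output)
```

View pics/c6.png

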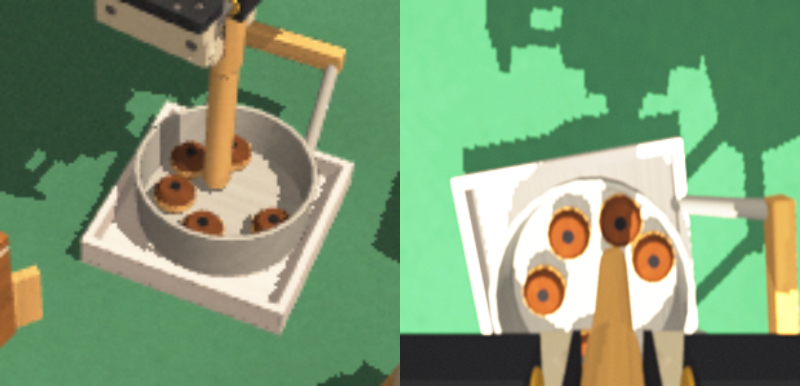

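servo_tool:
  targets:
    - {"dx": 0.2, "dy": 0.5, "dz": 0, "spin": 0, "grip": 0}
    - {"dx": 0.3, "dy": 0.8, "dz": 1, "spin": 0, "grip": 0}
    - {"dx": 0.3, "dy": 0.8, "dz": 4, "spin": 0, "grip": 0}
    - {"dx": 0.3, "dy": 0.8, "dz": 7, "spin": 0, "grip": 0}
    - {"dx": 0.8, "dy": 3, "dz": 9, "spin": 0, "grip": 0}
    - {"dx": 1.2, "dy": 6, "dz": 10.5, "spin": 0, "grip": 0}
    - {"dx": 1.6, "dy": 9, "dz": 10.7, "spin": 0, "grip": 0}
    - {"dx": 1.6, "dy": 11.5, "dz": 10.7, "spin": 0, "grip": 0}
    - {"dx": 1.6, "dy": 12, "dz": 10.7, "spin": 0, "grip": 0}
    - {"dx": 1.6, "dy": 12, "dz": 10.7, "spin": 0, "grip": 0}

```text
time_s: 12.32
tcp_pos: [0.5358, 0.1712, 0.2626]
eef_rot: [-180.0, 0.0, -83.4]
contact_force: [-0.4, -0.4, -1.3]
gripper_width: 0.0234
```

```bash
cat > look.py <<'E'
from h import *
import sys
from scipy.optimize import least_squares
np.set_printoptions(precision=1,suppress=True)
c="wrist";im=snap(c,sys.argv[1]);s=r.get_state();print(s["time_s"],s["tcp_pos"]*1000,s["contact_force"])
cal=(np.array(r.get_calibration(c)["K"]),np.array(r.get_calibration(c)["extrinsics"]))
pm=cut("pan",c)[0]["mask"];k=np.argwhere(pm)[:,::-1];e=[k[:,0].min(),k[:,1].min(),k[:,0].max(),k[:,1].max()]
# fit silhouette: rim circle r 65 z .051 projected; match hull extents in several directions
h=cv2.convexHull(k.astype(np.int32))[:,0]
t=np.linspace(0,2*np.pi,72);D=np.c_[np.cos(t),np.sin(t)]
def f(p):
    out=[]
    q=np.vstack([proj(c,np.c_[p[0]+R*np.cos(t),p[1]+R*np.sin(t),0*t+z]) for R,z in((.065,.051),(.062,.006))])
    return (q@D.T).max(0)-(h@D.T).max(0)
o=least_squares(f,ray(c,(e[0]+e[2])/2,(e[1]+e[3])/2,.051)[:2],loss="soft_l1");C=o.x
print("pan C",C*1000,"rms px",np.sqrt(np.mean(f(C)**2)))
hsv=cv2.cvtColor(im,cv2.COLOR_BGR2HSV)
# beads: orange/brown pixels within inner pan
yy,xx=np.mgrid[:480,:640];inn=np.zeros((480,640),np.uint8)
poly=proj(c,np.c_[C[0]+.060*np.cos(t),C[1]+.060*np.sin(t),0*t+.025]).astype(np.int32);cv2.fillPoly(inn,[poly],1)
m=((hsv[...,0]<22)&(hsv[...,1]>110)&(inn>0)).astype(np.uint8)
d=cv2.distanceTransform(m,cv2.DIST_L2,5)
B=[]
for q in cut("bead1",c):
    if q["p"]<.2:continue
    u=np.argwhere(q["mask"]).mean(0)[::-1];P=ray(c,*u,.026)[:2]
    if np.hypot(*(P-C))<.056 and all(np.hypot(*(P-b))>.015 for b in B):B.append(P)
dd=d.copy()
while 1:
    i=np.unravel_index(dd.argmax(),dd.shape)
    if dd[i]<6:break
    P=ray(c,i[1],i[0],.026)[:2];cv2.circle(dd,(int(i[1]),int(i[0])),14,0,-1)
    if all(np.hypot(*(P-b))>.02 for b in B):B.append(P);print("color add")
for P in B:
    v=(P-C)*1000;print("bead rel",v,"r",np.hypot(*v),"ang",np.degrees(np.arctan2(v[1],v[0])))
vis=im.copy()
for P in B: cv2.circle(vis,tuple(int(x) for x in proj(c,[[*P,.026]])[0]),3,(255,0,0),-1)
cv2.polylines(vis,[proj(c,np.c_[C[0]+.065*np.cos(t),C[1]+.065*np.sin(t),0*t+.051]).astype(np.int32)],True,(255,0,255),1)
x0=max(e[0]-40,0);y0=max(e[1]-30,0)
cv2.imwrite("pics/v_"+sys.argv[1],cv2.resize(vis[y0:y0+200,x0:x0+260],None,fx=2.5,fy=2.5))
E
python3 look.py w6.png
```

```text
12.3667 [535.7 170.  262.4] [ 0.1  0.3 -1.6]
pan C [528.7  67. ] rms px 0.6210292861467642
bead rel [ 0.3 42.2] r 42.19352859641017 ang 89.63806066968493
bead rel [-37.6 -22. ] r 43.571801175222674 ang -149.73644398581888
bead rel [-13.4 -40.6] r 42.78745506102694 ang -108.24481475087704
bead rel [ 19.7 -29.3] r 35.25195751940509 ang -56.07509576452901
bead rel [33.6  5.9] r 34.12844638813627 ang 9.924360399432507
```

Run:
```python
from h import *
np.set_printoptions(precision=2,suppress=True)
snap("wrist");s=r.get_state();T=s["tcp_pos"]
for q in cut("stick","wrist")[:2]:
    m=q["mask"];k=np.argwhere(m);v=k[:,0].min();print(q["p"],v,[ (vv,k[k[:,0]==vv][:,1].min(),k[k[:,0]==vv][:,1].max()) for vv in(v+8,v+20)])
t=np.linspace(0,6.28,60)
for oy in(-.005,0,.005,.01):
    P=np.c_[T[0]+.01*np.cos(t),T[1]+oy+.01*np.sin(t),0*t+T[2]-.137];q=proj("wrist",P);print(oy,q[:,1].min(),q[:,0].min(),q[:,0].max())
a=snap("scene")
for c in("scene","side"):
  if c=="side":snap("side")
  for q in cut("stick",c)[:1]:
    k=np.argwhere(q["mask"]);print(c,q["p"],q["extent"])
    for oy in(0,.005,.01):
        P=np.c_[T[0]+.01*np.cos(t),T[1]+oy+.01*np.sin(t),0*t+T[2]-.137];p=proj(c,P);print(oy,p.min(0),p.max(0))
```

```text
0.3 251 [(np.int64(259), np.int64(223), np.int64(281)), (np.int64(271), np.int64(218), np.int64(280))]
-0.005 207.52173545390283 303.29741958611226 325.8457140362413
0 213.05232438075134 302.71845877619563 325.16357231675323
0.005 218.5321797583029 302.14476072661074 324.48763336305666
0.01 223.96199648762297 301.5762540041953 323.81781295474156
scene 0.67 [403.4, 194.0, 425.8, 256.6]
0 [397.  251.1] [408.1  259.34]
0.005 [399.31 252.4 ] [410.45 260.69]
0.01 [401.64 253.71] [412.8  262.04]
side 0.66 [259.4, 87.4, 267.5, 179.9]
0 [262.26 173.45] [272.05 178.74]
0.005 [260.76 172.48] [270.52 177.74]
0.01 [259.26 171.52] [269.   176.75]
```

servo_tool:
  targets:
    - {"dx": -1.5, "dy": -3.4, "dz": 0, "spin": 0, "grip": 0}
    - {"dx": -3, "dy": -6.8, "dz": 0, "spin": 0, "grip": 0}
    - {"dx": -4.5, "dy": -10.1, "dz": 0, "spin": 0, "grip": 0}
    - {"dx": -4.5, "dy": -10.1, "dz": 0, "spin": 0, "grip": 0}
    - {"dx": -4.5, "dy": -10.1, "dz": -2, "spin": 0, "grip": 0}
    - {"dx": -4.5, "dy": -10.1, "dz": -4.5, "spin": 0, "grip": 0}
    - {"dx": -4.5, "dy": -10.1, "dz": -6.5, "spin": 0, "grip": 0}
    - {"dx": -4.5, "dy": -10.1, "dz": -8, "spin": 0, "grip": 0}
    - {"dx": -4.5, "dy": -10.1, "dz": -8.5, "spin": 0, "grip": 0}
    - {"dx": -4.5, "dy": -10.1, "dz": -8.5, "spin": 0, "grip": 0}

```text
time_s: 13.6
tcp_pos: [0.4903, 0.0677, 0.1761]
eef_rot: [179.9, -0.1, -83.5]
contact_force: [0.1, 0.2, -1.0]
gripper_width: 0.0232
```

```bash
python3 look.py w7.png;  python3 - <<'E'
from h import *
a=snap("scene")[200:330,300:410];b=cv2.imread("pics/v_w7.png")
cv2.imwrite("pics/c7.png",np.hstack([cv2.resize(a,(338,400)),cv2.resize(b,(462,400))]))
T=r.get_state()["tcp_pos"];t=np.linspace(0,6.28,60)
for c in("scene","side"):
  if c=="side":snap(c)
  for q in cut("stick",c)[:1]:
    print(c,q["p"],q["extent"])
    for ox in(0,-.004):
        P=np.c_[T[0]+ox+.01*np.cos(t),T[1]+.01+.01*np.sin(t),0*t+T[2]-.137];p=proj(c,P);print(ox,p.min(0),p.max(0))
E
```

```text
13.65 [491.   68.  177.2] [ 1.  -0.7 -0.3]
pan C [531.  69.] rms px 2.0394576390354477
color add
bead rel [ 0.2 42.8] r 42.76155230750438 ang 89.74944349822594
bead rel [33.1  5.9] r 33.57578499149085 ang 10.130851325544317
bead rel [-13.5 -40.2] r 42.42191321285241 ang -108.58491951762092
bead rel [-37.7 -21.8] r 43.56143992344267 ang -149.9216382574135
bead rel [ 19.6 -29. ] r 35.025161763129596 ang -55.89820141527374
bead rel [-42.5  20. ] r 46.94828816730636 ang 154.78411175845324
scene 0.59 [365.5, 190.3, 384.2, 249.9]
0 [367.80149759 245.59001616] [377.52185324 252.75742155]
-0.004 [368.93960901 244.50493572] [378.64030252 251.6423552 ]
side 0.61 [275.2, 161.4, 285.3, 245.6]
0 [275.10126054 234.46634627] [285.06240232 240.83899154]
-0.004 [273.54922712 235.30924208] [283.53362514 241.70965689]
```

View pics/c7.png

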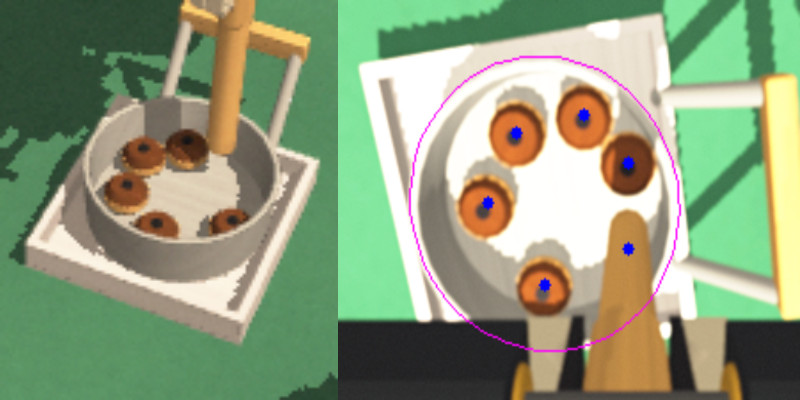

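servo_tool:
  targets:
    - {"dx": 0, "dy": 0, "dz": -1.2, "spin": 0, "grip": 0}
    - {"dx": 0, "dy": 0, "dz": -2.2, "spin": 0, "grip": 0}
    - {"dx": 0, "dy": 0, "dz": -2.3, "spin": 0, "grip": 0}
    - {"dx": -0.16, "dy": -0.52, "dz": -2.3, "spin": 0, "grip": 0}
    - {"dx": -0.2, "dy": -1.1, "dz": -2.3, "spin": 0, "grip": 0}
    - {"dx": -0.16, "dy": -1.68, "dz": -2.3, "spin": 0, "grip": 0}
    - {"dx": -0.04, "dy": -2.26, "dz": -2.3, "spin": 0, "grip": 0}
    - {"dx": 0.16, "dy": -2.81, "dz": -2.3, "spin": 0, "grip": 0}
    - {"dx": 0.44, "dy": -3.33, "dz": -2.3, "spin": 0, "grip": 0}
    - {"dx": 0.78, "dy": -3.8, "dz": -2.3, "spin": 0, "grip": 0}

```text
time_s: 14.78
tcp_pos: [0.4992, 0.0298, 0.1544]
eef_rot: [-180.0, 0.0, -83.5]
contact_force: [-0.1, 4.3, -0.4]
gripper_width: 0.0236
```

```bash
python3 look.py w8.png
```

```text
14.8333 [499.7  29.3 154.3] [1.5 2.2 1.1]
pan C [529.9  43.5] rms px 11.240784642521364
color add
color add
color add
bead rel [ -0.5 -43.1] r 43.08538469235112 ang -90.607868728743
bead rel [-10.1  31.1] r 32.669967561245166 ang 107.96714269262677
bead rel [30.7 11.8] r 32.900374733678845 ang 20.951473588703806
bead rel [ 24.3 -25.4] r 35.16936581474225 ang -46.35456193335078
bead rel [-36.5  26.1] r 44.90450862369431 ang 144.40721533363435
bead rel [-33.5  -0.1] r 33.547911129419646 ang -179.89178520587126
bead rel [-26.4 -41. ] r 48.77763737176832 ang -122.7132763373203
```

servo_tool:
  targets:
    - {"dx": 0.2, "dy": 0.4, "dz": 0, "spin": 0, "grip": 0}
    - {"dx": 0.3, "dy": 0.6, "dz": 1, "spin": 0, "grip": 0}
    - {"dx": 0.3, "dy": 0.6, "dz": 4, "spin": 0, "grip": 0}
    - {"dx": 0.3, "dy": 0.6, "dz": 7, "spin": 0, "grip": 0}
    - {"dx": 1.3, "dy": 4, "dz": 9, "spin": 0, "grip": 0}
    - {"dx": 2.3, "dy": 7, "dz": 10.5, "spin": 0, "grip": 0}
    - {"dx": 3.3, "dy": 10, "dz": 10.7, "spin": 0, "grip": 0}
    - {"dx": 3.6, "dy": 12.5, "dz": 10.7, "spin": 0, "grip": 0}
    - {"dx": 3.6, "dy": 12.5, "dz": 10.7, "spin": 0, "grip": 0}
    - {"dx": 3.6, "dy": 12.5, "dz": 10.7, "spin": 0, "grip": 0}

```text
time_s: 15.77
tcp_pos: [0.5344, 0.1563, 0.2612]
eef_rot: [179.9, -0.1, -83.4]
contact_force: [0.1, -0.2, -0.8]
gripper_width: 0.0234
```

```bash
cat > tip.py <<'E'
from h import *
from scipy.optimize import least_squares
np.set_printoptions(precision=4,suppress=True)
T=r.get_state()["tcp_pos"];G=T+[0,0,.0188]
ims={c:snap(c) for c in("scene","side","wrist")}
obs={}
for c in("scene","side"):
    hsv=cv2.cvtColor(ims[c],cv2.COLOR_BGR2HSV)
    m=((hsv[...,0]<24)&(hsv[...,1]>80)).astype(np.uint8)
    p=proj(c,[T-[0,0,.137],T-[0,0,.02]])
    # keep component containing axis mid-point, cropped near stick
    box=np.zeros_like(m);a=np.r_[p.min(0)-25,p.max(0)+25].astype(int);box[a[1]:a[3],a[0]:a[2]]=1
    n,l=cv2.connectedComponents(m*box);q=proj(c,[T-[0,0,.08]])[0].astype(int)
    lab=np.bincount(l[q[1]-3:q[1]+4,q[0]-3:q[0]+4].ravel(),minlength=2);lab[0]=0;k=np.argwhere(l==lab.argmax())[:,::-1]
    k=k[k[:,1]>proj(c,[T-[0,0,.04]])[0,1]]
    obs[c]=k;print(c,len(k),k.min(0),k.max(0),"pred",p)
t=np.linspace(0,6.28,48)
# directions looking at lower end and flanks
def res(x,full=False):
    tip=T+np.array([x[0],x[1],-.137-x[2]]);ax=(G-tip)/np.linalg.norm(G-tip);out=[]
    u=np.cross(ax,[0,1,0]);u/=np.linalg.norm(u);v=np.cross(ax,u)
    ring=lambda s:tip+ax*s+.01*(np.cos(t)[:,None]*u+np.sin(t)[:,None]*v)
    for c in obs:
        h=obs[c];P=proj(c,np.vstack([ring(0),ring(.09)]))
        for s in(.0,.03,.06):  # flanks at rows
            row=proj(c,[tip+ax*(s+.012)])[0,1]
            hh=h[np.abs(h[:,1]-row)<1.5]
            L=proj(c,[ *ring(s+.012)]);
            # width centre at this row
            if len(hh): out.append(((hh[:,0].min()+hh[:,0].max())/2-proj(c,[tip+ax*(s+.012)])[0,0]))
            else: out.append(10)
        out.append(h[:,1].max()-P[:,1].max())
    return np.array(out)
o=least_squares(res,[0,.005,0],diff_step=1e-3,x_scale=.005)
# brute start grid for robustness
best=min((least_squares(res,[a,b,0],x_scale=.005,diff_step=.05) for a in(-.006,.001,.006) for b in(.001,.01)),key=lambda z:z.cost)
print("tip off mm",best.x*1000,"res px",best.fun.round(1))
E
python3 look.py w9.png; python3 tip.py
```

```text
15.8167 [534.2 155.5 261.1] [-0.5 -0.3 -1.3]
pan C [529.8  42.6] rms px 0.8362293166420207
color add
bead rel [-27.  -32.2] r 42.06034819758842 ang -130.01597985111334
bead rel [ 25.1 -24. ] r 34.766174163938416 ang -43.71064425581858
bead rel [-8.1 42.2] r 42.997864869112895 ang 100.9021930983324
bead rel [31.9 13.2] r 34.53389476622637 ang 22.42758267841131
bead rel [-1.8 -4.7] r 5.051671248035658 ang -110.90669317633119
bead rel [  2.9 -33.6] r 33.763787770190845 ang -85.12704116923457
scene 469 [395 213] [412 255] pred [[396.4998 251.4675]
 [404.3218 204.1125]]
side 1685 [242 137] [294 201] pred [[270.8826 179.5658]
 [267.7888 126.9053]]Traceback (most recent call last):
  File "tip.py", line 36, in <module>
    best=min((least_squares(res,[a,b,0],x_scale=.005,diff_step=.05) for a in(-.006,.001,.006) for b in(.001,.01)),key=lambda z:z.cost)
  File "tip.py", line 36, in <genexpr>
    best=min((least_squares(res,[a,b,0],x_scale=.005,diff_step=.05) for a in(-.006,.001,.006) for b in(.001,.01)),key=lambda z:z.cost)
              ~~~~~~~~~~~~~^^^^^^^^^^^^^^^^^^^^^^^^^^^^^^^^^^^^^^^^
 
[... 1009 characters left out ...]
^^^^^^^^^
                             mf)
                             ^^^
    df = [f_eval - f0 for f_eval in f_evals]
                                    ^^^^^^^
    f = np.atleast_1d(self.fun(x, *self.args, **self.kwargs))
                      ~~~~~~~~^^^^^^^^^^^^^^^^^^^^^^^^^^^^^^
    return np.atleast_1d(self.fun(x))
                         ~~~~~~~~^^^
    return self.f(x, *self.args, **self.kwargs)
           ~~~~~~^^^^^^^^^^^^^^^^^^^^^^^^^^^^^^
  File "tip.py", line 28, in res
    L=proj(c,[ *ring(s+.012)]);
  File "h.py", line 8, in proj
    c=r.get_calibration(cam);K=np.array(c["K"]);T=np.linalg.inv(np.array(c["extrinsics"]))
ValueError: time passes only in moves, steps and waits
```

servo_tool:
  targets:
    - {"dx": 0, "dy": 2, "dz": 0, "spin": 0, "grip": 0}
    - {"dx": 0, "dy": 2.5, "dz": -2, "spin": 0, "grip": 0}
    - {"dx": 0, "dy": 2.5, "dz": -5, "spin": 0, "grip": 0}
    - {"dx": 0, "dy": 2.5, "dz": -8, "spin": 0, "grip": 0}
    - {"dx": 0, "dy": 2.5, "dz": -10, "spin": 0, "grip": 0}
    - {"dx": 0, "dy": 2.5, "dz": -10.7, "spin": 0, "grip": 0}
    - {"dx": 0, "dy": 2.5, "dz": -11, "spin": 0, "grip": 0}
    - {"dx": 0, "dy": 2.5, "dz": -11.2, "spin": 0, "grip": 0}
    - {"dx": 0, "dy": 2.5, "dz": -11.4, "spin": 0, "grip": 0}
    - {"dx": 0, "dy": 2.5, "dz": -11.4, "spin": 0, "grip": 0}

```text
time_s: 16.9
tcp_pos: [0.5353, 0.1805, 0.1481]
eef_rot: [-179.9, 0.0, -83.5]
contact_force: [0.1, -0.2, -1.3]
gripper_width: 0.023
```

servo_tool:
  targets:
    - {"dx": 0, "dy": 0, "dz": 0, "spin": 0, "grip": 0}
    - {"dx": 0, "dy": 0, "dz": -0.05, "spin": 0, "grip": 0}
    - {"dx": 0, "dy": 0, "dz": -0.1, "spin": 0, "grip": 0}
    - {"dx": 0, "dy": 0, "dz": -0.15, "spin": 0, "grip": 0}
    - {"dx": 0, "dy": 0, "dz": -0.2, "spin": 0, "grip": 0}
    - {"dx": 0, "dy": 0, "dz": -0.25, "spin": 0, "grip": 0}
    - {"dx": 0, "dy": 0, "dz": -0.3, "spin": 0, "grip": 0}
    - {"dx": 0, "dy": 0, "dz": -0.35, "spin": 0, "grip": 0}
    - {"dx": 0, "dy": 0, "dz": -0.4, "spin": 0, "grip": 0}
    - {"dx": 0, "dy": 0, "dz": -0.4, "spin": 0, "grip": 0}

```text
time_s: 17.73
tcp_pos: [0.5346, 0.1802, 0.1429]
eef_rot: [180.0, -0.0, -83.5]
contact_force: [-0.5, 0.0, -0.3]
gripper_width: 0.0231
```

```bash
cat > h2.py <<'E'
from functools import lru_cache
import h
from h import *
E
python3 - <<'E'
from h import *
np.set_printoptions(precision=1,suppress=True)
T=r.get_state()["tcp_pos"];t=np.linspace(0,6.28,60);print(T)
for c in("scene","side","wrist"):
  im=snap(c)
  q=cut("stick",c)
  if q:
    m=q[0]["mask"];k=np.argwhere(m);v=k[:,0].max() if c!="wrist" else k[:,0].min()
    s=1 if c!="wrist" else -1
    print(c,round(q[0]["p"],2),"end",v,[(k[k[:,0]==v-s*d][:,1].min(),k[k[:,0]==v-s*d][:,1].max()) for d in(3,8,20,30) if (k[:,0]==v-s*d).any()])
  for ox,oy in((0,0),(-.005,0),(0,.005)):
    P=np.c_[T[0]+ox+.01*np.cos(t),T[1]+oy+.01*np.sin(t),0*t+T[2]-.137];p=proj(c,P);print((ox,oy),p.min(0),p.max(0))
a=cv2.imread
c1=r.capture("scene");c2=r.capture("side");c3=r.capture("wrist")
p=[proj(c,[T-[0,0,.137]])[0].astype(int) for c in("scene","side","wrist")]
cr=[cv2.resize(np.array(i)[max(q[1]-50,0):q[1]+30,q[0]-35:q[0]+30],(260,320),interpolation=cv2.INTER_CUBIC) for i,q in zip((c1,c2,c3),p)]
cv2.imwrite("pics/t.png",np.hstack(cr));print(p)
E
```

```text
[0.5 0.2 0.1]
scene 0.65 end 253 [(np.int64(325), np.int64(339)), (np.int64(325), np.int64(338))]
(0, 0) [395.5 293.9] [405.7 302.1]
(-0.005, 0) [396.9 292.4] [407.1 300.5]
(0, 0.005) [397.6 295.2] [407.8 303.4]
side 0.66 end 220 [(np.int64(261), np.int64(269)), (np.int64(261), np.int64(268)), (np.int64(260), np.int64(268)), (np.int64(259), np.int64(268))]
(0, 0) [261.9 217. ] [270.9 222.5]
(-0.005, 0) [260.1 217.9] [269.2 223.5]
(0, 0.005) [260.5 216. ] [269.5 221.5]
wrist 0.62 end 220 [(np.int64(307), np.int64(322)), (np.int64(305), np.int64(325)), (np.int64(303), np.int64(327)), (np.int64(302), np.int64(328))]
(0, 0) [302.8 212.8] [325.2 234.5]
(-0.005, 0) [308.3 213.4] [330.8 235.1]
(0, 0.005) [302.2 218.3] [324.5 239.8]
[array([400, 297]), array([266, 219]), array([313, 223])]
```

View pics/v_w9.png

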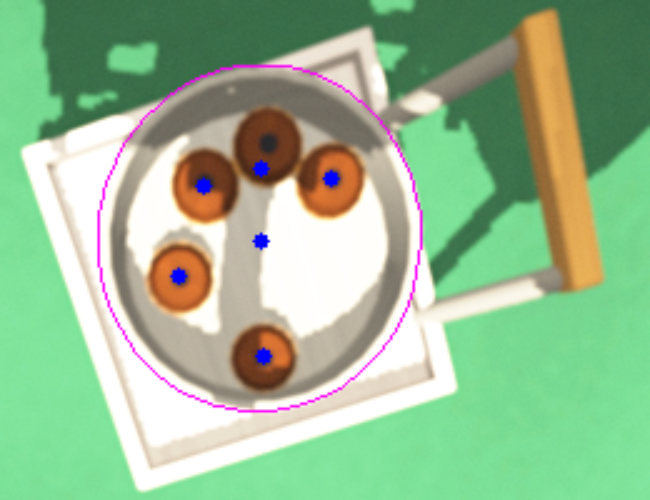

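servo_tool:
  targets:
    - {"dx": 0, "dy": 0, "dz": 4, "spin": 0, "grip": 0}
    - {"dx": 0.3, "dy": 0, "dz": 8, "spin": 0, "grip": 0}
    - {"dx": 0.8, "dy": -3.3, "dz": 8, "spin": 0, "grip": 0}
    - {"dx": 1.3, "dy": -7, "dz": 8, "spin": 0, "grip": 0}
    - {"dx": 1.7, "dy": -10.3, "dz": 8, "spin": 0, "grip": 0}
    - {"dx": 1.7, "dy": -10.3, "dz": 8, "spin": 0, "grip": 0}
    - {"dx": 1.7, "dy": -10.3, "dz": 5, "spin": 0, "grip": 0}
    - {"dx": 1.7, "dy": -10.3, "dz": 3, "spin": 0, "grip": 0}
    - {"dx": 1.7, "dy": -10.3, "dz": 2, "spin": 0, "grip": 0}
    - {"dx": 1.7, "dy": -10.3, "dz": 1, "spin": 0, "grip": 0}

```text
time_s: 19.02
tcp_pos: [0.5515, 0.077, 0.1523]
eef_rot: [180.0, -0.0, -83.5]
contact_force: [0.2, 1.3, 0.1]
gripper_width: 0.0236
```

servo_tool:
  targets:
    - {"dx": -0.53, "dy": 0.19, "dz": 0, "spin": 0, "grip": 0}
    - {"dx": -1.06, "dy": 0.34, "dz": 0, "spin": 0, "grip": 0}
    - {"dx": -1.6, "dy": 0.43, "dz": 0, "spin": 0, "grip": 0}
    - {"dx": -2.15, "dy": 0.46, "dz": 0, "spin": 0, "grip": 0}
    - {"dx": -2.7, "dy": 0.42, "dz": 0, "spin": 0, "grip": 0}
    - {"dx": -3.23, "dy": 0.3, "dz": 0, "spin": 0, "grip": 0}
    - {"dx": -3.75, "dy": 0.13, "dz": 0, "spin": 0, "grip": 0}
    - {"dx": -4.25, "dy": -0.12, "dz": 0, "spin": 0, "grip": 0}
    - {"dx": -4.7, "dy": -0.4, "dz": 0, "spin": 0, "grip": 0}
    - {"dx": -5.1, "dy": -0.75, "dz": 0, "spin": 0, "grip": 0}

```text
time_s: 19.85
tcp_pos: [0.5003, 0.0694, 0.1533]
eef_rot: [-180.0, -0.0, -83.5]
contact_force: [3.2, -2.2, -1.0]
gripper_width: 0.0236
```

```bash
python3 - <<'E'
s=open('h.py').read()
s=s.replace('def ray(cam,u,v,z):\n    c=r.get_calibration(cam)','_C={}\ndef cal(cam):\n    if cam not in _C:_C[cam]=r.get_calibration(cam)\n    return _C[cam]\ndef ray(cam,u,v,z):\n    c=cal(cam)').replace('def proj(cam,P):\n    c=r.get_calibration(cam)','def proj(cam,P):\n    c=cal(cam)')
s=s.replace('    im=np.array(r.capture(cam))','    _C.pop(cam,None);cal(cam);im=np.array(r.capture(cam))')
open('h.py','w').write(s)
l=open('look.py').read().replace('c="wrist"','c=sys.argv[2] if len(sys.argv)>2 else "wrist"').replace('cal=(np','calx=(np')
l=l.replace('((.065,.051),(.062,.006))','((.065,.051),(.062,.006))')
open('look.py','w').write(l)
E
python3 look.py s10.png scene; python3 look.py d10.png side
```

```text
19.9 [499.5  68.7 153.1] [ 0.5 -2.6 -0.8]
pan C [512.3  60.9] rms px 0.787386434504314
bead rel [ 32.1 -13.3] r 34.72368351289477 ang -22.59259425363297
bead rel [-15.  -34.8] r 37.845859812837055 ang -113.33384079871436
bead rel [25.  20.3] r 32.231459432811235 ang 39.060066846346764
bead rel [-30.8  28.8] r 42.202524147570465 ang 136.9462881828932
bead rel [ 15.4 -37.9] r 40.950085827387745 ang -67.89662378908633
20.05 [500.5  69.4 153.1] [ 3.4 -2.5 -1.2]
pan C [519.   64.4] rms px 2.6477538098634072
bead rel [20.  13.3] r 24.055618559187803 ang 33.67487797467053
bead rel [  9.5 -36.6] r 37.81237052180421 ang -75.48410067142444
```

servo_tool:
  targets:
    - {"dx": 0.3, "dy": -0.3, "dz": 0, "spin": 0, "grip": 0}
    - {"dx": 0.5, "dy": -0.5, "dz": 1, "spin": 0, "grip": 0}
    - {"dx": 0.5, "dy": -0.5, "dz": 4, "spin": 0, "grip": 0}
    - {"dx": 0.5, "dy": -0.5, "dz": 7.5, "spin": 0, "grip": 0}
    - {"dx": 1, "dy": 2.5, "dz": 9, "spin": 0, "grip": 0}
    - {"dx": 2, "dy": 5.5, "dz": 10.5, "spin": 0, "grip": 0}
    - {"dx": 2.5, "dy": 9, "dz": 10.7, "spin": 0, "grip": 0}
    - {"dx": 2.5, "dy": 10, "dz": 10.7, "spin": 0, "grip": 0}
    - {"dx": 2.5, "dy": 10, "dz": 10.7, "spin": 0, "grip": 0}
    - {"dx": 2.5, "dy": 10, "dz": 10.7, "spin": 0, "grip": 0}
  squeeze: 60

```text
time_s: 20.98
tcp_pos: [0.5253, 0.1701, 0.2599]
eef_rot: [179.9, -0.0, -83.5]
contact_force: [-0.6, 0.3, -1.8]
gripper_width: 0.023
```

```bash
cat >> look.py <<'E'
# tip from wrist mask (only when clear of pan)
if c=="wrist":
    T=s["tcp_pos"];best=None
    for q in cut("stick",c)[:3]:
        k=np.argwhere(q["mask"]);v=k[:,0].min();row=k[np.abs(k[:,0]-(v+9))<=1][:,1]
        if not(190<v<250) or not len(row):continue
        uc=(row.min()+row.max())/2
        g=lambda x:(lambda p:[p[:,1].min()-v,(p[:,0].min()+p[:,0].max())/2-uc])(proj(c,np.c_[T[0]+x[0]+.01*np.cos(t),T[1]+x[1]+.01*np.sin(t),0*t+T[2]-.137]))
        print("tip off",least_squares(g,[0,.005],x_scale=.01).x*1000,"p",round(q["p"],2),v,uc);break
    tm=cut("tray",c)
    if tm:
        # white tray rim: yaw from handle bar (orange) outside pan
        mk=((hsv[...,0]<25)&(hsv[...,1]>90)&(hsv[...,2]>90)&tm[0]["mask"]&(pm==0)).astype(np.uint8)
        n,l,st,ce=cv2.connectedComponentsWithStats(mk)
        if n>1:
            i=1+st[1:,4].argmax();kk=np.argwhere(l==i)[:,::-1].astype(np.float32);rc=cv2.boxPoints(cv2.minAreaRect(kk))
            e1=(rc[0]+rc[1])/2;e2=(rc[2]+rc[3])/2
            if np.hypot(*(rc[0]-rc[1]))>np.hypot(*(rc[1]-rc[2])): e1=(rc[1]+rc[2])/2;e2=(rc[3]+rc[0])/2
            A=ray(c,*e1,.089);Bq=ray(c,*e2,.089);dv=A-Bq
            if dv[1]<0:dv=-dv
            print("bar mid",(A+Bq)[:2]*500,"len",np.linalg.norm(dv)*1000,"yaw",np.degrees(np.arctan2(-dv[0],dv[1])),"n",len(kk))
E
python3 look.py w11.png
```

```text
21.0333 [525.2 169.5 259.9] [ 0.1  0.3 -0.2]
pan C [514.7  62. ] rms px 0.6753304439365451
bead rel [-18.9 -38. ] r 42.408144597948336 ang -116.4973941644799
bead rel [ 30.3 -17. ] r 34.75614884399174 ang -29.340754242516816
bead rel [ 10.9 -40.6] r 42.08420861659794 ang -74.96630880713751
bead rel [27.2 20.7] r 34.21690548536972 ang 37.23325992923127
bead rel [-33.9  26.1] r 42.732272318296076 ang 142.4357813557555
tip off [-2.3  6.9] p 0.73 220 315.5
bar mid [421.1  10.8] len 84.05687844223193 yaw 27.975384108357616 n 2048
```

servo_tool:
  targets:
    - {"dx": -0.2, "dy": -3, "dz": 0, "spin": 0, "grip": 0}
    - {"dx": -0.4, "dy": -6, "dz": 0, "spin": 0, "grip": 0}
    - {"dx": -0.4, "dy": -7.1, "dz": 0, "spin": 0, "grip": 0}
    - {"dx": -0.4, "dy": -7.1, "dz": -2, "spin": 0, "grip": 0}
    - {"dx": -0.4, "dy": -7.1, "dz": -5, "spin": 0, "grip": 0}
    - {"dx": -0.4, "dy": -7.1, "dz": -8, "spin": 0, "grip": 0}
    - {"dx": -0.4, "dy": -7.1, "dz": -10, "spin": 0, "grip": 0}
    - {"dx": -0.4, "dy": -7.1, "dz": -10.7, "spin": 0, "grip": 0}
    - {"dx": -0.4, "dy": -7.1, "dz": -10.9, "spin": 0, "grip": 0}
    - {"dx": -0.4, "dy": -7.1, "dz": -10.9, "spin": 0, "grip": 0}
  squeeze: 60

```text
time_s: 22.07
tcp_pos: [0.5221, 0.0986, 0.1516]
eef_rot: [-180.0, -0.0, -83.5]
contact_force: [-0.4, 0.2, 0.0]
gripper_width: 0.0233
```

servo_tool:
  targets:
    - {"dx": 0.5, "dy": -0.1, "dz": 0, "spin": 0, "grip": 0}
    - {"dx": 1.0, "dy": -0.2, "dz": 0, "spin": 0, "grip": 0}
    - {"dx": 1.4, "dy": -0.36, "dz": 0, "spin": 0, "grip": 0}
    - {"dx": 1.8, "dy": -0.57, "dz": 0, "spin": 0, "grip": 0}
    - {"dx": 2.2, "dy": -0.82, "dz": 0, "spin": 0, "grip": 0}
    - {"dx": 2.56, "dy": -1.1, "dz": 0, "spin": 0, "grip": 0}
    - {"dx": 2.9, "dy": -1.44, "dz": 0, "spin": 0, "grip": 0}
    - {"dx": 3.2, "dy": -1.8, "dz": 0, "spin": 0, "grip": 0}
    - {"dx": 3.43, "dy": -2.2, "dz": 0, "spin": 0, "grip": 0}
    - {"dx": 3.43, "dy": -2.2, "dz": 0, "spin": 0, "grip": 0}

```text
time_s: 22.9
tcp_pos: [0.5564, 0.076, 0.151]
eef_rot: [180.0, -0.0, -83.6]
contact_force: [-0.6, 0.5, -1.1]
gripper_width: 0.0232
```

```bash
python3 look.py s12.png scene
```

```text
22.95 [556.3  76.2 151. ] [-0.  -0.2 -0.5]
pan C [518.5  54.9] rms px 1.4783566613068113
bead rel [ 30.5 -23.2] r 38.28461333757894 ang -37.306848658648484
bead rel [  8.1 -39.6] r 40.3925574448313 ang -78.42372474501569
bead rel [-16.4 -33.9] r 37.6651961525038 ang -115.85727610768954
bead rel [36.4  2. ] r 36.489245713998365 ang 3.1191342805455653
```

servo_tool:
  targets:
    - {"dx": 0.2, "dy": -0.3, "dz": -0.1, "spin": 0, "grip": 0}
    - {"dx": 0.35, "dy": -0.65, "dz": -0.1, "spin": 0, "grip": 0}
    - {"dx": 0.5, "dy": -1.1, "dz": -0.1, "spin": 0, "grip": 0}
    - {"dx": 0.6, "dy": -1.55, "dz": -0.1, "spin": 0, "grip": 0}
    - {"dx": 0.7, "dy": -2.0, "dz": -0.1, "spin": 0, "grip": 0}
    - {"dx": 0.7, "dy": -2.45, "dz": -0.1, "spin": 0, "grip": 0}
    - {"dx": 0.65, "dy": -2.9, "dz": -0.1, "spin": 0, "grip": 0}
    - {"dx": 0.55, "dy": -3.35, "dz": -0.1, "spin": 0, "grip": 0}
    - {"dx": 0.4, "dy": -3.8, "dz": -0.1, "spin": 0, "grip": 0}
    - {"dx": 0.4, "dy": -3.8, "dz": -0.1, "spin": 0, "grip": 0}

```text
time_s: 23.88
tcp_pos: [0.5596, 0.0378, 0.1501]
eef_rot: [180.0, -0.0, -83.6]
contact_force: [-2.0, 0.4, -0.5]
gripper_width: 0.023
```

```bash
python3 look.py s13.png scene
```

```text
23.9333 [559.6  38.  150.1] [-1.5  1.  -0.3]Traceback (most recent call last):
  File "look.py", line 7, in <module>
    pm=cut("pan",c)[0]["mask"];k=np.argwhere(pm)[:,::-1];e=[k[:,0].min(),k[:,1].min(),k[:,0].max(),k[:,1].max()]
       ~~~~~~~~~~~~^^^
IndexError: list index out of range
```

servo_tool:
  targets:
    - {"dx": -0.3, "dy": 0.3, "dz": 0, "spin": 0, "grip": 0}
    - {"dx": -0.5, "dy": 0.5, "dz": 1, "spin": 0, "grip": 0}
    - {"dx": -0.5, "dy": 0.5, "dz": 4, "spin": 0, "grip": 0}
    - {"dx": -0.5, "dy": 1, "dz": 7.5, "spin": 0, "grip": 0}
    - {"dx": -1, "dy": 4, "dz": 9.5, "spin": 0, "grip": 0}
    - {"dx": -2, "dy": 8, "dz": 10.9, "spin": 0, "grip": 0}
    - {"dx": -3, "dy": 11, "dz": 10.9, "spin": 0, "grip": 0}
    - {"dx": -3, "dy": 12.5, "dz": 10.9, "spin": 0, "grip": 0}
    - {"dx": -3, "dy": 12.5, "dz": 10.9, "spin": 0, "grip": 0}
    - {"dx": -3, "dy": 12.5, "dz": 10.9, "spin": 0, "grip": 0}

```text
time_s: 24.82
tcp_pos: [0.5298, 0.1646, 0.2596]
eef_rot: [-180.0, -0.0, -83.4]
contact_force: [0.6, -0.1, -0.6]
gripper_width: 0.0233
```

```bash
python3 look.py w14.png
```

```text
24.8667 [529.9 163.8 259.4] [-0.5  0.2 -0.7]
pan C [533.3  43.1] rms px 0.8599657290267788
bead rel [-37.  -20.4] r 42.259390783056624 ang -151.0607908892093
bead rel [-12.8 -37.9] r 40.040354430897146 ang -108.61668590149007
bead rel [ 16.5 -38.5] r 41.870875250839504 ang -66.79864246542579
bead rel [ 38.7 -19.1] r 43.108462442968246 ang -26.27011789697261
bead rel [-21.8  36.7] r 42.685237538243605 ang 120.75617996898188
tip off [-1.6  6.2] p 0.85 219 315.0
bar mid [522.9 219.4] len 99.20968397662878 yaw 6.622737461344341 n 2862
```

servo_tool:
  targets:
    - {"dx": 1.6, "dy": -3.9, "dz": 0, "spin": 0, "grip": 0}
    - {"dx": 3.2, "dy": -7.8, "dz": 0, "spin": 0, "grip": 0}
    - {"dx": 4.8, "dy": -11.6, "dz": 0, "spin": 0, "grip": 0}
    - {"dx": 4.8, "dy": -12.1, "dz": 0, "spin": 0, "grip": 0}
    - {"dx": 4.8, "dy": -12.1, "dz": -3, "spin": 0, "grip": 0}
    - {"dx": 4.8, "dy": -12.1, "dz": -6, "spin": 0, "grip": 0}
    - {"dx": 4.8, "dy": -12.1, "dz": -9, "spin": 0, "grip": 0}
    - {"dx": 4.8, "dy": -12.1, "dz": -10.5, "spin": 0, "grip": 0}
    - {"dx": 4.8, "dy": -12.1, "dz": -11, "spin": 0, "grip": 0}
    - {"dx": 4.8, "dy": -12.1, "dz": -11, "spin": 0, "grip": 0}

```text
time_s: 25.9
tcp_pos: [0.577, 0.0417, 0.1476]
eef_rot: [179.8, -0.0, -83.6]
contact_force: [0.0, 0.2, -1.5]
gripper_width: 0.0235
```

servo_tool:
  targets:
    - {"dx": 0.2, "dy": -0.4, "dz": 0.1, "spin": 0, "grip": 0}
    - {"dx": 0.2, "dy": -0.8, "dz": 0.1, "spin": 0, "grip": 0}
    - {"dx": 0.15, "dy": -1.25, "dz": 0.1, "spin": 0, "grip": 0}
    - {"dx": 0.05, "dy": -1.65, "dz": 0.1, "spin": 0, "grip": 0}
    - {"dx": -0.1, "dy": -2.05, "dz": 0.1, "spin": 0, "grip": 0}
    - {"dx": -0.25, "dy": -2.45, "dz": 0.1, "spin": 0, "grip": 0}
    - {"dx": -0.45, "dy": -2.8, "dz": 0.1, "spin": 0, "grip": 0}
    - {"dx": -0.7, "dy": -3.15, "dz": 0.1, "spin": 0, "grip": 0}
    - {"dx": -1.0, "dy": -3.5, "dz": 0.1, "spin": 0, "grip": 0}
    - {"dx": -1.0, "dy": -3.5, "dz": 0.1, "spin": 0, "grip": 0}

```text
time_s: 26.73
tcp_pos: [0.5676, 0.0072, 0.1503]
eef_rot: [-180.0, 0.0, -83.5]
contact_force: [1.0, 0.9, -0.0]
gripper_width: 0.0231
```

```bash
python3 look.py w15.png;python3 look.py s15.png scene
```

```text
26.7833 [567.7   7.4 150.2] [ 1.6  2.1 -0.1]
pan C [529.1  40.5] rms px 23.072311760606684
color add
color add
color add
bead rel [-26.2 -33.3] r 42.36593943806392 ang -128.2638990931406
bead rel [  0.5 -42.9] r 42.855881936848654 ang -89.32327260076241
bead rel [-40.8  -9.8] r 41.93130645081403 ang -166.52367316308957
bead rel [ 22.  -33.9] r 40.35988847132572 ang -57.033533077252585
bead rel [31.7 26.8] r 41.48829448901626 ang 40.17271029971583
bead rel [34.8 -1.1] r 34.86395801181359 ang -1.744601356511834
bead rel [-22.7  34.8] r 41.499865413426825 ang 123.13138581549494
tip off [-1.3 14.6] p 0.55 229 313.5
bar mid [429.5  -1.9] len 79.8098877812867 yaw 21.001339332655057 n 2575
27.0333 [567.7   7.6 149.8] [ 0.7  1.  -0.3]
pan C [526.1  40.4] rms px 0.9565025667092557
color add
bead rel [-22.8 -28.3] r 36.39628553207511 ang -128.85615330709928
bead rel [-16.2  38.7] r 41.99242580749319 ang 112.70451097522741
bead rel [-37.5  -3.9] r 37.68184296295036 ang -174.03285454367872
bead rel [  6.1 -41.8] r 42.28737212112973 ang -81.73804412059789
```

servo_tool:
  targets:
    - {"dx": -0.33, "dy": -0.26, "dz": 0, "spin": 0, "grip": 0}
    - {"dx": -0.6, "dy": -0.55, "dz": 0, "spin": 0, "grip": 0}
    - {"dx": -0.96, "dy": -0.86, "dz": 0, "spin": 0, "grip": 0}
    - {"dx": -1.28, "dy": -1.08, "dz": 0, "spin": 0, "grip": 0}
    - {"dx": -1.62, "dy": -1.28, "dz": 0, "spin": 0, "grip": 0}
    - {"dx": -2.04, "dy": -1.48, "dz": 0, "spin": 0, "grip": 0}
    - {"dx": -2.41, "dy": -1.61, "dz": 0, "spin": 0, "grip": 0}
    - {"dx": -2.87, "dy": -1.73, "dz": 0, "spin": 0, "grip": 0}
    - {"dx": -3.26, "dy": -1.79, "dz": 0, "spin": 0, "grip": 0}
    - {"dx": -3.65, "dy": -1.8, "dz": 0, "spin": 0, "grip": 0}

```text
time_s: 27.97
tcp_pos: [0.5312, -0.0104, 0.1502]
eef_rot: [-180.0, -0.0, -83.5]
contact_force: [2.8, 1.7, -1.6]
gripper_width: 0.0232
```

```bash
python3 look.py w16.png
```

```text
28.0167 [530.4 -10.4 150.1] [ 1.6  1.  -2. ]
pan C [503.8  24.9] rms px 24.387207798490913
color add
color add
color add
bead rel [-11.7 -41.5] r 43.146901548872805 ang -105.72540023969336
bead rel [-39.9  -4.3] r 40.11485132442028 ang -173.77476921961747
bead rel [ 11.  -35.7] r 37.315159846643354 ang -72.83710759440609
bead rel [-34.4 -24.3] r 42.05451738248222 ang -144.77155923409907
bead rel [20.4 25.6] r 32.786615427933214 ang 51.45357667337636
bead rel [24.5 -2.1] r 24.55485151040129 ang -4.937768428718477
bead rel [-33.8  32.6] r 46.988590173864594 ang 136.0179570859977
tip off [-0.5 14.8] p 0.68 229 313.5
bar mid [408.3 -17. ] len 29.499300695288085 yaw -14.612495837518441 n 459
```

servo_tool:
  targets:
    - {"dx": 0.8, "dy": 1.0, "dz": 0, "spin": 0, "grip": 0}
    - {"dx": 1.5, "dy": 2.4, "dz": 0, "spin": 0, "grip": 0}
    - {"dx": 1.6, "dy": 3.4, "dz": 0, "spin": 0, "grip": 0}
    - {"dx": 1.5, "dy": 4.4, "dz": 0, "spin": 0, "grip": 0}
    - {"dx": 1.2, "dy": 5.4, "dz": 0, "spin": 0, "grip": 0}
    - {"dx": 1.0, "dy": 6.2, "dz": 0, "spin": 0, "grip": 0}
    - {"dx": 1.3, "dy": 6.5, "dz": 0, "spin": 0, "grip": 0}
    - {"dx": 1.7, "dy": 6.9, "dz": 0, "spin": 0, "grip": 0}
    - {"dx": 2.1, "dy": 7.3, "dz": 0, "spin": 0, "grip": 0}
    - {"dx": 2.5, "dy": 7.7, "dz": 0, "spin": 0, "grip": 0}

```text
time_s: 29.05
tcp_pos: [0.5553, 0.0658, 0.15]
eef_rot: [179.8, -0.1, -83.5]
contact_force: [-6.0, -5.2, 4.0]
gripper_width: 0.0231
```

servo_tool:
  targets:
    - {"dx": 0.4, "dy": 0.4, "dz": 0, "spin": 0, "grip": 0}
    - {"dx": 0.8, "dy": 0.8, "dz": 0, "spin": 0, "grip": 0}
    - {"dx": 1.2, "dy": 1.2, "dz": 0, "spin": 0, "grip": 0}
    - {"dx": 1.6, "dy": 1.6, "dz": 0, "spin": 0, "grip": 0}
    - {"dx": 2.0, "dy": 2.0, "dz": 0, "spin": 0, "grip": 0}
    - {"dx": 2.4, "dy": 2.4, "dz": 0, "spin": 0, "grip": 0}
    - {"dx": 2.8, "dy": 2.8, "dz": 0, "spin": 0, "grip": 0}
    - {"dx": 3.2, "dy": 3.2, "dz": 0, "spin": 0, "grip": 0}
    - {"dx": 3.2, "dy": 3.2, "dz": 0, "spin": 0, "grip": 0}
    - {"dx": 2.8, "dy": 2.8, "dz": 0, "spin": 0, "grip": 0}

```text
time_s: 29.88
tcp_pos: [0.5856, 0.0952, 0.1499]
eef_rot: [-179.9, 0.0, -83.5]
contact_force: [0.2, 0.8, -0.2]
gripper_width: 0.0233
```

servo_tool:
  targets:
    - {"dx": -0.5, "dy": -0.5, "dz": 0.5, "spin": 0, "grip": 0}
    - {"dx": -0.8, "dy": -0.8, "dz": 3, "spin": 0, "grip": 0}
    - {"dx": -0.8, "dy": -0.8, "dz": 6, "spin": 0, "grip": 0}
    - {"dx": -0.8, "dy": 0, "dz": 8, "spin": 0, "grip": 0}
    - {"dx": -1.5, "dy": 3, "dz": 10, "spin": 0, "grip": 0}
    - {"dx": -2.0, "dy": 6, "dz": 11, "spin": 0, "grip": 0}
    - {"dx": -2.5, "dy": 7.5, "dz": 11, "spin": 0, "grip": 0}
    - {"dx": -2.5, "dy": 8, "dz": 11, "spin": 0, "grip": 0}
    - {"dx": -2.5, "dy": 8, "dz": 11, "spin": 0, "grip": 0}
    - {"dx": -2.5, "dy": 8, "dz": 11, "spin": 0, "grip": 0}

```text
time_s: 30.72
tcp_pos: [0.5594, 0.1744, 0.2601]
eef_rot: [-180.0, 0.0, -83.5]
contact_force: [-0.3, -0.6, -0.5]
gripper_width: 0.0232
```

```bash
python3 look.py w17.png
```

```text
30.7667 [559.4 174.  259.9] [-0.1 -0.5 -1.4]
pan C [551.5  74.1] rms px 0.5355844722725501
bead rel [ 12.1 -35.5] r 37.56301723866371 ang -71.14587872168032
bead rel [-10.8 -42.2] r 43.553376847011926 ang -104.29011488816107
bead rel [-34.5 -24.1] r 42.03676511813391 ang -145.05795579742266
bead rel [-9.6 41.4] r 42.488162669505776 ang 103.11555058450571
bead rel [-41.6   5.2] r 41.93605572012807 ang 172.86494696433337
bead rel [ 4.6 -3.4] r 5.710430871969769 ang -36.15279929804699
tip off [-2.1 14.2] p 0.88 228 314.5
bar mid [436.5  54.5] len 91.83085469283198 yaw 6.038603981430837 n 1609
```

servo_tool:
  targets:
    - {"dx": -1.5, "dy": -3.4, "dz": 0, "spin": 0, "grip": 0}
    - {"dx": -3, "dy": -6.5, "dz": 0, "spin": 0, "grip": 0}
    - {"dx": -3.9, "dy": -8.4, "dz": 0, "spin": 0, "grip": 0}
    - {"dx": -3.9, "dy": -8.4, "dz": -2, "spin": 0, "grip": 0}
    - {"dx": -3.9, "dy": -8.4, "dz": -5, "spin": 0, "grip": 0}
    - {"dx": -3.9, "dy": -8.4, "dz": -8, "spin": 0, "grip": 0}
    - {"dx": -3.9, "dy": -8.4, "dz": -9.5, "spin": 0, "grip": 0}
    - {"dx": -3.9, "dy": -8.4, "dz": -10.5, "spin": 0, "grip": 0}
    - {"dx": -3.9, "dy": -8.4, "dz": -11, "spin": 0, "grip": 0}
    - {"dx": -3.9, "dy": -8.4, "dz": -11, "spin": 0, "grip": 0}

```text
time_s: 31.8
tcp_pos: [0.5202, 0.0903, 0.1493]
eef_rot: [179.9, -0.0, -83.6]
contact_force: [0.1, -0.3, -1.0]
gripper_width: 0.023
```

servo_tool:
  targets:
    - {"dx": 0.5, "dy": 0.45, "dz": 0, "spin": 0, "grip": 0}
    - {"dx": 1.1, "dy": 0.85, "dz": 0, "spin": 0, "grip": 0}
    - {"dx": 1.73, "dy": 1.13, "dz": 0, "spin": 0, "grip": 0}
    - {"dx": 2.4, "dy": 1.33, "dz": 0, "spin": 0, "grip": 0}
    - {"dx": 3.1, "dy": 1.42, "dz": 0, "spin": 0, "grip": 0}
    - {"dx": 3.8, "dy": 1.4, "dz": 0, "spin": 0, "grip": 0}
    - {"dx": 4.5, "dy": 1.28, "dz": 0, "spin": 0, "grip": 0}
    - {"dx": 5.15, "dy": 1.05, "dz": 0, "spin": 0, "grip": 0}
    - {"dx": 5.75, "dy": 0.7, "dz": 0, "spin": 0, "grip": 0}
    - {"dx": 6.3, "dy": 0.3, "dz": 0, "spin": 0, "grip": 0}

```text
time_s: 32.63
tcp_pos: [0.5842, 0.0933, 0.15]
eef_rot: [180.0, -0.0, -83.5]
contact_force: [-0.4, 0.1, -1.2]
gripper_width: 0.0233
```

```bash
python3 look.py w18.png
```

```text
32.6833 [584.9  92.8 149.9] [ 2.  -0.3  0.5]
pan C [551.8  73.9] rms px 2.4185240999288142
color add
bead rel [-40.6   4.4] r 40.81053571854473 ang 173.79950697486996
bead rel [-33.8 -25. ] r 42.02298633233973 ang -143.5183655615047
bead rel [ 11.8 -35.2] r 37.11188426670739 ang -71.40093779849894
bead rel [-10.3 -43. ] r 44.20018781689945 ang -103.51418018837475
bead rel [42.2 10.3] r 43.47618048783328 ang 13.76870630236755
bead rel [30.  39.4] r 49.50904115355475 ang 52.73302819817582
tip off [-3.5 16.9] p 0.68 231 315.0
bar mid [438.6  53.8] len 92.0697607293473 yaw 7.780494331682954 n 3129
```

servo_tool:
  targets:
    - {"dx": -0.9, "dy": -0.5, "dz": 0, "spin": 0, "grip": 0}
    - {"dx": -1.7, "dy": -1.7, "dz": 0, "spin": 0, "grip": 0}
    - {"dx": -1.7, "dy": -3.1, "dz": 0, "spin": 0, "grip": 0}
    - {"dx": -0.9, "dy": -4.3, "dz": 0, "spin": 0, "grip": 0}
    - {"dx": 0.1, "dy": -5.0, "dz": 0, "spin": 0, "grip": 0}
    - {"dx": 0.8, "dy": -5.5, "dz": 0, "spin": 0, "grip": 0}
    - {"dx": 0.65, "dy": -5.8, "dz": 0, "spin": 0, "grip": 0}
    - {"dx": 0.35, "dy": -6.2, "dz": 0, "spin": 0, "grip": 0}
    - {"dx": 0.05, "dy": -6.5, "dz": 0, "spin": 0, "grip": 0}
    - {"dx": -0.3, "dy": -6.85, "dz": 0, "spin": 0, "grip": 0}

```text
time_s: 33.72
tcp_pos: [0.5804, 0.0252, 0.1501]
eef_rot: [-180.0, 0.0, -83.5]
contact_force: [0.8, 0.9, -0.3]
gripper_width: 0.0231
```

```bash
python3 look.py w19.png; python3 look.py s19.png scene
```

```text
33.7667 [579.6  24.8 150.2] [-0.4 -0.6 -1.6]
pan C [549.5  71.9] rms px 31.321190961521992
color add
color add
bead rel [-35.1 -24.1] r 42.587116792482966 ang -145.5597563901918
bead rel [  9.7 -38.9] r 40.06084109316509 ang -76.0257908922213
bead rel [-12.9 -41.4] r 43.381604227578094 ang -107.32916107957477
bead rel [44.7 -1.5] r 44.75556633685112 ang -1.925250633094043
bead rel [21.4 34. ] r 40.194330771336425 ang 57.8898701677066
bead rel [25.1 13.4] r 28.445732080576647 ang 28.041272906574516
bead rel [ 27.3 -13.6] r 30.4582602193732 ang -26.507522313863827
tip off [-1. 17.] p 0.76 231 314.0
bar mid [440.6  28.1] len 46.39375622799761 yaw 6.3533532115360964 n 1358
34.0167 [580.3  25.4 150.1] [ 0.4  0.7 -2.1]
pan C [546.1  71.9] rms px 0.9843883217977868
color add
bead rel [37.1  6.3] r 37.582001053597736 ang 9.639453251456048
bead rel [-36.9  10.9] r 38.514050506218915 ang 163.58256297854732
bead rel [-12.6 -37.1] r 39.138700598208985 ang -108.78121358365289
bead rel [-31.  -18.9] r 36.27562198947491 ang -148.6671727305784
bead rel [ 18.8 -39. ] r 43.25695422260066 ang -64.27824119517643
```

servo_tool:
  targets:
    - {"dx": -0.2, "dy": -0.35, "dz": 0, "spin": 0, "grip": 0}
    - {"dx": -0.4, "dy": -0.5, "dz": 0, "spin": 0, "grip": 0}
    - {"dx": -0.7, "dy": -0.68, "dz": 0, "spin": 0, "grip": 0}
    - {"dx": -1.0, "dy": -0.83, "dz": 0, "spin": 0, "grip": 0}
    - {"dx": -1.3, "dy": -0.95, "dz": 0, "spin": 0, "grip": 0}
    - {"dx": -1.6, "dy": -1.05, "dz": 0, "spin": 0, "grip": 0}
    - {"dx": -1.9, "dy": -1.12, "dz": 0, "spin": 0, "grip": 0}
    - {"dx": -2.2, "dy": -1.18, "dz": 0, "spin": 0, "grip": 0}
    - {"dx": -2.5, "dy": -1.2, "dz": 0, "spin": 0, "grip": 0}
    - {"dx": -2.5, "dy": -1.2, "dz": 0, "spin": 0, "grip": 0}

```text
time_s: 34.95
tcp_pos: [0.5551, 0.0133, 0.1503]
eef_rot: [-180.0, 0.0, -83.5]
contact_force: [2.2, 1.1, -0.4]
gripper_width: 0.0233
```

```bash
python3 look.py w20.png; python3 look.py s20.png scene
```

```text
35.0 [555.2  13.3 150.2] [2.7 0.2 0.3]
pan C [537.7  61. ] rms px 29.389930304564825
color add
color add
color add
bead rel [ 41.3 -10.6] r 42.627764167243264 ang -14.414955858672624
bead rel [ -4.7 -36.2] r 36.53261128009379 ang -97.34600237944049
bead rel [-27.6 -33.7] r 43.53355967103684 ang -129.35891452333397
bead rel [-39.5 -16.3] r 42.75712115534011 ang -157.56411532152805
bead rel [10.4 13.2] r 16.84072922060225 ang 51.79140330106868
bead rel [ 13.2 -26.9] r 29.94436394282029 ang -63.8295898468475
bead rel [-43.9  20.2] r 48.289847351419176 ang 155.24412423801422
tip off [-2.3 15.6] p 0.72 230 314.5
bar mid [435.2  14.7] len 24.09862799540048 yaw 62.02207408193781 n 318
35.25 [555.4  13.2 150. ] [1.8 0.3 0.3]
pan C [535.4  61.4] rms px 0.5587104637735264
color add
bead rel [-31.8  24.3] r 40.064477877484414 ang 142.63571625517025
bead rel [-36.7  -4.5] r 36.960041971196105 ang -173.01234272655918
bead rel [37.4 -4.6] r 37.67526879419793 ang -6.987363450720971
bead rel [  4.1 -40.8] r 41.012455433516614 ang -84.19631471345983
```

servo_tool:
  targets:
    - {"dx": -0.5, "dy": 1.5, "dz": 0, "spin": 0, "grip": 0}
    - {"dx": -0.8, "dy": 3.2, "dz": 0, "spin": 0, "grip": 0}
    - {"dx": -0.2, "dy": 5.0, "dz": 0, "spin": 0, "grip": 0}
    - {"dx": 0.8, "dy": 6.4, "dz": 0, "spin": 0, "grip": 0}
    - {"dx": 1.6, "dy": 7.1, "dz": 0, "spin": 0, "grip": 0}
    - {"dx": 2.1, "dy": 7.7, "dz": 0, "spin": 0, "grip": 0}
    - {"dx": 2.6, "dy": 8.3, "dz": 0, "spin": 0, "grip": 0}
    - {"dx": 3.1, "dy": 8.9, "dz": 0, "spin": 0, "grip": 0}
    - {"dx": 2.6, "dy": 8.4, "dz": 0, "spin": 0, "grip": 0}
    - {"dx": 2.6, "dy": 8.4, "dz": 0, "spin": 0, "grip": 0}

```text
time_s: 36.18
tcp_pos: [0.581, 0.0968, 0.1497]
eef_rot: [180.0, 0.0, -83.6]
contact_force: [0.5, -0.8, -1.6]
gripper_width: 0.023
```

```bash
python3 look.py w21.png;  python3 look.py s21.png scene
```

```text
36.2333 [581.3  96.9 150. ] [-0.5  0.1  0. ]
pan C [551.5  78. ] rms px 2.435406192435535
color add
bead rel [42.5 -6.6] r 43.04879013316463 ang -8.867850103543724
bead rel [-31.3 -28.6] r 42.39670288391537 ang -137.53605912931278
bead rel [-38.5   0.4] r 38.52746310808646 ang 179.34289767297474
bead rel [-29.2  28.4] r 40.78497607591925 ang 135.78092858656518
bead rel [-11.9 -13.7] r 18.137491089186433 ang -131.09120092222634
bead rel [27.  39.7] r 48.00505001707209 ang 55.778984165932286
tip off [-3.  15.3] p 0.65 230 315.0
bar mid [437.2  60.9] len 91.15573040254031 yaw 5.353246159301768 n 3009
36.4833 [581.6  97.2 150.4] [-0.4 -0.2 -0.5]
pan C [548.5  77.3] rms px 1.6741133825030716
bead rel [-24.9  33.6] r 41.82708197681993 ang 126.46050478766847
bead rel [ -9. -18.] r 20.120819286785927 ang -116.63153326985353
```

servo_tool:
  targets:
    - {"dx": -0.6, "dy": -1.7, "dz": 0, "spin": 0, "grip": 0}
    - {"dx": -1.2, "dy": -3.6, "dz": 0, "spin": 0, "grip": 0}
    - {"dx": -1.4, "dy": -5.6, "dz": 0, "spin": 0, "grip": 0}
    - {"dx": -2.1, "dy": -7.1, "dz": 0, "spin": 0, "grip": 0}
    - {"dx": -3.1, "dy": -7.8, "dz": 0, "spin": 0, "grip": 0}
    - {"dx": -3.65, "dy": -7.85, "dz": 0, "spin": 0, "grip": 0}
    - {"dx": -4.1, "dy": -7.78, "dz": 0, "spin": 0, "grip": 0}
    - {"dx": -4.48, "dy": -7.64, "dz": 0, "spin": 0, "grip": 0}
    - {"dx": -4.84, "dy": -7.47, "dz": 0, "spin": 0, "grip": 0}
    - {"dx": -5.18, "dy": -7.25, "dz": 0, "spin": 0, "grip": 0}

```text
time_s: 37.42
tcp_pos: [0.5297, 0.0255, 0.1503]
eef_rot: [-180.0, 0.0, -83.5]
contact_force: [1.7, -2.0, -0.4]
gripper_width: 0.0232
```

```bash
python3 look.py w22.png;  python3 look.py s22.png scene
```

```text
37.4667 [529.1  25.6 150.2] [-0.1 -0.9 -0.5]
pan C [551.   77.1] rms px 30.273433241255884
color add
color add
color add
bead rel [ 41.6 -11. ] r 43.06284298444772 ang -14.746153798441066
bead rel [-43.9 -22.7] r 49.45349106118575 ang -152.70443998951376
bead rel [-46.2  -1.7] r 46.23786109800567 ang -177.87171875024833
bead rel [-23.2 -34.2] r 41.310626353781686 ang -124.23328720527222
bead rel [-20.1  18.4] r 27.202998465136307 ang 137.51106507618096
bead rel [23.1 28.4] r 36.598812215547596 ang 50.88012611250286
tip off [-1.7 16.4] p 0.67 231 314.5
bar mid [442.5  20.4] len 20.359621947022813 yaw -35.09986381036127 n 276
37.7167 [529.7  25.  149.9] [-0.1  0.2 -0.5]Traceback (most recent call last):
  File "look.py", line 7, in <module>
    pm=cut("pan",c)[0]["mask"];k=np.argwhere(pm)[:,::-1];e=[k[:,0].min(),k[:,1].min(),k[:,0].max(),k[:,1].max()]
       ~~~~~~~~~~~~^^^
IndexError: list index out of range
```

servo_tool:
  targets:
    - {"dx": -0.43, "dy": 0, "dz": 0, "spin": 0, "grip": 0}
    - {"dx": -0.85, "dy": 0.1, "dz": 0, "spin": 0, "grip": 0}
    - {"dx": -1.14, "dy": 0.37, "dz": 0, "spin": 0, "grip": 0}
    - {"dx": -1.4, "dy": 0.67, "dz": 0, "spin": 0, "grip": 0}
    - {"dx": -1.63, "dy": 1.0, "dz": 0, "spin": 0, "grip": 0}
    - {"dx": -1.84, "dy": 1.3, "dz": 0, "spin": 0, "grip": 0}
    - {"dx": -2.0, "dy": 1.67, "dz": 0, "spin": 0, "grip": 0}
    - {"dx": -2.15, "dy": 2.0, "dz": 0, "spin": 0, "grip": 0}
    - {"dx": -2.27, "dy": 2.4, "dz": 0, "spin": 0, "grip": 0}
    - {"dx": -2.27, "dy": 2.4, "dz": 0, "spin": 0, "grip": 0}

```text
time_s: 38.6
tcp_pos: [0.507, 0.0495, 0.1502]
eef_rot: [-180.0, 0.0, -83.5]
contact_force: [1.3, -1.0, -0.2]
gripper_width: 0.0231
```

```bash
python3 look.py w23.png;  python3 look.py s23.png scene
```

```text
38.65 [506.7  49.2 150. ] [ 1.7 -1.8 -1.2]
pan C [536.7  78.5] rms px 17.290733488677212
color add
color add
color add
bead rel [-50.4   1.9] r 50.45722267236684 ang 177.88163119070433
bead rel [ 39.7 -15.5] r 42.58505894580221 ang -21.338693898262836
bead rel [-12.9  -4.3] r 13.600796957782073 ang -161.77021173314128
bead rel [-30.7  27.6] r 41.28595670390774 ang 137.9863959043995
bead rel [-31. -17.] r 35.40357880935188 ang -151.21945073537694
bead rel [14.7 50.9] r 52.9807195256488 ang 73.89528419859177
tip off [-2.  15.9] p 0.55 230 314.5
bar mid [433.1  38.3] len 40.44625483077697 yaw 4.266042979307067 n 704
38.9 [506.6  48.7 149.8] [ 0.5 -0.8 -1.5]
pan C [534.7  77.9] rms px 0.9349697277971802
bead rel [-39.9   8.7] r 40.83110652698051 ang 167.65641601654286
bead rel [ 4.3 39.2] r 39.398051457617164 ang 83.80573119837227
bead rel [-14.2  -1.3] r 14.298206094309386 ang -174.636367658372
bead rel [ 38.  -11.5] r 39.71659836994406 ang -16.859723670943247
```

servo_tool:
  targets:
    - {"dx": -0.5, "dy": -0.2, "dz": 0, "spin": 0, "grip": 0}
    - {"dx": -1.0, "dy": 0.1, "dz": 0, "spin": 0, "grip": 0}
    - {"dx": -1.2, "dy": 0.6, "dz": 0, "spin": 0, "grip": 0}
    - {"dx": -1.25, "dy": 1.1, "dz": 0, "spin": 0, "grip": 0}
    - {"dx": -1.24, "dy": 1.6, "dz": 0, "spin": 0, "grip": 0}
    - {"dx": -1.18, "dy": 2.1, "dz": 0, "spin": 0, "grip": 0}
    - {"dx": -1.08, "dy": 2.6, "dz": 0, "spin": 0, "grip": 0}
    - {"dx": -0.92, "dy": 3.1, "dz": 0, "spin": 0, "grip": 0}
    - {"dx": -0.72, "dy": 3.6, "dz": 0, "spin": 0, "grip": 0}
    - {"dx": -0.5, "dy": 4.0, "dz": 0, "spin": 0, "grip": 0}

```text
time_s: 39.83
tcp_pos: [0.5018, 0.0889, 0.1498]
eef_rot: [179.9, -0.0, -83.5]
contact_force: [0.6, -3.4, 0.8]
gripper_width: 0.0234
```

```bash
python3 look.py w24.png;  python3 look.py s24.png scene
```

```text
39.8833 [502.5  89.5 149.9] [-0.6 -2.4 -0.7]
pan C [538.3  87.3] rms px 6.500968324888801
color add
color add
bead rel [31.1 26.7] r 40.97613862456816 ang 40.69465685850001
bead rel [-14.1  -3.3] r 14.447789498945799 ang -166.98277014200858
bead rel [ 38.3 -18.7] r 42.6632691948782 ang -25.99514619624886
bead rel [-21.   32.9] r 39.018865964387324 ang 122.47679095135415
bead rel [-38.1  14.2] r 40.70306877454523 ang 159.58075062032242
bead rel [ 4.9 30.1] r 30.496758103862355 ang 80.83675112548248
tip off [-3.6 14.7] p 0.75 230 315.0
bar mid [432.8  67.4] len 62.55893645917592 yaw -2.2639949504889394 n 629
40.1333 [502.1  88.9 150.1] [-0.6 -1.6 -1. ]
pan C [537.2  87.1] rms px 0.48691357119285555
bead rel [-15.   -2.1] r 15.167241930825972 ang -172.02468261379119
bead rel [-23.5  38.4] r 44.975366151026805 ang 121.43415034643479
bead rel [26.  26.3] r 37.03131688383475 ang 45.32707636498934
bead rel [ 36.5 -14.1] r 39.09372579968289 ang -21.086639212919057
bead rel [ 4.6 37.3] r 37.57484090911578 ang 82.94654835738592
```

servo_tool:
  targets:
    - {"dx": 0, "dy": -0.3, "dz": 2, "spin": 0, "grip": 0}
    - {"dx": 0, "dy": -0.3, "dz": 5, "spin": 0, "grip": 0}
    - {"dx": 0, "dy": 0, "dz": 9, "spin": 0, "grip": 0}
    - {"dx": -1, "dy": 2, "dz": 11, "spin": 0, "grip": 0}
    - {"dx": -2.5, "dy": 5.5, "dz": 11, "spin": 0, "grip": 0}
    - {"dx": -4, "dy": 9, "dz": 11, "spin": 0, "grip": 0}
    - {"dx": -5.5, "dy": 12.3, "dz": 11, "spin": 0, "grip": 0}
    - {"dx": -6.25, "dy": 14, "dz": 11, "spin": 0, "grip": 0}
    - {"dx": -6.25, "dy": 14, "dz": 11, "spin": 0, "grip": 0}
    - {"dx": -6.25, "dy": 14, "dz": 11, "spin": 0, "grip": 0}

```text
time_s: 41.07
tcp_pos: [0.4391, 0.23, 0.2603]
eef_rot: [-180.0, 0.1, -83.4]
contact_force: [0.0, -0.5, -1.5]
gripper_width: 0.0229
```

```bash
cat > hold.py <<'E'
from h import *
from scipy.optimize import least_squares
np.set_printoptions(precision=1,suppress=True)
c="wrist";im=snap(c,"wh.png");s=r.get_state();T=s["tcp_pos"];print(s["time_s"],T*1000)
t=np.linspace(0,6.28,60)
for q in cut("stick",c)[:2]:
    k=np.argwhere(q["mask"]);v=k[:,0].min();row=k[np.abs(k[:,0]-(v+9))<=1][:,1];uc=(row.min()+row.max())/2
    g=lambda x:(lambda p:[p[:,1].min()-v,(p[:,0].min()+p[:,0].max())/2-uc])(proj(c,np.c_[T[0]+x[0]+.01*np.cos(t),T[1]+x[1]+.01*np.sin(t),0*t+T[2]-.137]))
    print("tip off",least_squares(g,[0,.005],x_scale=.01).x*1000,round(q["p"],2),v,uc)
for q in cut("holder",c)[:2]: print(q["p"],q["extent"])
# predicted holder top square for yaw ~17deg, centre (437.5,243)
a=np.radians(17);sq=np.array([[x*.04*np.cos(a)-y*.04*np.sin(a)+.4375,x*.04*np.sin(a)+y*.04*np.cos(a)+.243,.085] for x,y in((1,1),(1,-1),(-1,-1),(-1,1))]);print(proj(c,sq))
b=proj(c,sq*[1,1,0]);print("base",b)
E
python3 hold.py; python3 look.py s25.png scene
```

```text
41.1167 [439.4 229.2 260.2]
tip off [-3.  16.4] 0.69 230 315.0
0.61 [271.2, 174.4, 365.8, 272.6]
0.49 [185.5, 18.3, 213.9, 56.9]
[[283.4 269.8]
 [266.7 195.2]
 [347.2 180.4]
 [359.1 256.8]]
base [[289.1 244.7]
 [275.9 183.4]
 [340.7 171.4]
 [350.6 233.9]]
41.2667 [439.8 228.1 260.1] [-0.2 -0.6 -0.7]
pan C [536.2  87.7] rms px 0.6753490335127421
bead rel [-14.1  -2.4] r 14.287640405662833 ang -170.32205038863182
bead rel [28.4 24.9] r 37.759428198942395 ang 41.19915255959962
```

servo_tool:
  targets:
    - {"dx": -0.1, "dy": 0, "dz": -1, "spin": 0, "grip": 0}
    - {"dx": -0.1, "dy": 0, "dz": -2, "spin": 0, "grip": 0}
    - {"dx": -0.1, "dy": 0, "dz": -3, "spin": 0, "grip": 0}
    - {"dx": -0.1, "dy": 0, "dz": -3.5, "spin": 0, "grip": 0}
    - {"dx": -0.1, "dy": 0, "dz": -4, "spin": 0, "grip": 0}
    - {"dx": -0.1, "dy": 0, "dz": -4.4, "spin": 0, "grip": 0}
    - {"dx": -0.1, "dy": 0, "dz": -4.8, "spin": 0, "grip": 0}
    - {"dx": -0.1, "dy": 0, "dz": -5.2, "spin": 0, "grip": 0}
    - {"dx": -0.1, "dy": 0, "dz": -5.6, "spin": 0, "grip": 0}
    - {"dx": -0.1, "dy": 0, "dz": -5.6, "spin": 0, "grip": 0}
  squeeze: 30

```text
time_s: 42.2
tcp_pos: [0.4382, 0.229, 0.2031]
eef_rot: [180.0, 0.0, -83.5]
contact_force: [-0.4, 1.2, -1.9]
gripper_width: 0.0235
```

servo_tool:
  targets:
    - {"dx": 0, "dy": 0.2, "dz": -0.8, "spin": 0, "grip": 0}
    - {"dx": 0, "dy": 0.4, "dz": -1.6, "spin": 0, "grip": 0}
    - {"dx": 0, "dy": 0.6, "dz": -2.4, "spin": 0, "grip": 0}
    - {"dx": 0, "dy": 0.8, "dz": -3.1, "spin": 0, "grip": 0}
    - {"dx": -0.05, "dy": 1.0, "dz": -3.8, "spin": 0, "grip": 0}
    - {"dx": -0.1, "dy": 1.1, "dz": -4.4, "spin": 0, "grip": 0}
    - {"dx": -0.1, "dy": 1.2, "dz": -4.9, "spin": 0, "grip": 0}
    - {"dx": -0.1, "dy": 1.3, "dz": -5.3, "spin": 0, "grip": 0}
    - {"dx": -0.1, "dy": 1.3, "dz": -5.5, "spin": 0, "grip": 0}
    - {"dx": -0.1, "dy": 1.3, "dz": -5.5, "spin": 0, "grip": 0}
  squeeze: 25

```text
time_s: 43.03
tcp_pos: [0.437, 0.2411, 0.1483]
eef_rot: [179.9, -0.1, -83.5]
contact_force: [-0.5, -2.7, -2.4]
gripper_width: 0.0236
```

servo_tool:
  targets:
    - {"dx": 0, "dy": 0, "dz": -0.15, "spin": 0, "grip": 0}
    - {"dx": 0, "dy": 0, "dz": -0.3, "spin": 0, "grip": 0}
    - {"dx": 0, "dy": 0, "dz": -0.3, "spin": 0, "grip": 40}
    - {"dx": 0, "dy": 0, "dz": -0.3, "spin": 0, "grip": 60}
    - {"dx": 0, "dy": 0, "dz": -0.3, "spin": 0, "grip": 80}
    - {"dx": 0, "dy": 0, "dz": -0.3, "spin": 0, "grip": 100}
    - {"dx": 0, "dy": 0, "dz": -0.3, "spin": 0, "grip": 100}
    - {"dx": 0, "dy": 0, "dz": 1, "spin": 0, "grip": 100}
    - {"dx": 0, "dy": 0, "dz": 4, "spin": 0, "grip": 100}
    - {"dx": 0, "dy": 0, "dz": 8, "spin": 0, "grip": 100}

```text
time_s: 43.87
tcp_pos: [0.4362, 0.2407, 0.2276]
eef_rot: [179.7, -0.2, -83.5]
contact_force: [0.4, 0.4, -0.1]
gripper_width: 0.0713
```

Run:
```python
from h import *
np.set_printoptions(precision=1,suppress=True)
s=r.get_state();print(s["time_s"],s["tcp_pos"]*1000,s["gripper_width"])
t=np.linspace(0,6.28,60)
for c in("scene","side"):
    snap(c,c+"26.png")
    for q in cut("stick",c)[:1]: print(c,round(q["p"],2),q["extent"])
    p=proj(c,np.c_[.436+.012*np.cos(t),.244+.012*np.sin(t),0*t+.203]);print("pred top",p.min(0),p.max(0))
    for n in("tray_handle","pan"):
        for q in cut(n,c)[:1]: print(c,n,round(q["p"],2),np.round(q["extent"]))
```

```text
43.8667 [436.2 240.7 227.6] 0.07129165291589455
scene 0.6 [460.0, 211.7, 489.7, 268.5]
pred top [468.9 208.6] [483.  218.1]
scene tray_handle 0.76 [306. 206. 415. 319.]
scene pan 0.76 [332. 240. 398. 298.]
side 0.88 [193.7, 141.1, 209.2, 201.9]
pred top [193.2 141.6] [206.  147.7]
side tray_handle 0.58 [238. 220. 351. 274.]
side pan 0.96 [266. 207. 328. 254.]
```

servo_tool:
  targets:
    - {"dx": 0, "dy": 0, "dz": 3, "spin": 0, "grip": 100}
    - {"dx": 1, "dy": -1.5, "dz": 5, "spin": 0, "grip": 100}
    - {"dx": 2.5, "dy": -4.5, "dz": 7, "spin": 0, "grip": 100}
    - {"dx": 4, "dy": -7.5, "dz": 8, "spin": 0, "grip": 100}
    - {"dx": 5.5, "dy": -10.5, "dz": 8, "spin": 0, "grip": 100}
    - {"dx": 7, "dy": -13, "dz": 8, "spin": 0, "grip": 100}
    - {"dx": 8.4, "dy": -15, "dz": 8, "spin": 0, "grip": 100}
    - {"dx": 8.4, "dy": -16, "dz": 8, "spin": 0, "grip": 100}
    - {"dx": 8.4, "dy": -16, "dz": 8, "spin": 0, "grip": 100}
    - {"dx": 8.4, "dy": -16, "dz": 8, "spin": 0, "grip": 100}

```text
time_s: 45.1
tcp_pos: [0.5212, 0.0814, 0.3082]
eef_rot: [179.9, -0.0, -83.6]
contact_force: [-0.1, -0.5, -0.2]
gripper_width: 0.0876
```

```bash
python3 look.py w27.png
python3 - <<'E'
from h import *
np.set_printoptions(precision=1,suppress=True)
c="wrist";im=snap(c)
for q in cut("dryer",c)[:1]:
    print(q["p"],q["extent"]);m=q["mask"].astype(np.uint8)
    h=cv2.convexHull(np.argwhere(q["mask"])[:,::-1].astype(np.int32));a=cv2.approxPolyDP(h,6,True)[:,0];print(a.tolist());print([ (ray(c,*p,.103)[:2]*1000).round().tolist() for p in a])
snap("scene")
# scene-fit of dryer: wood roof frame; fit square model to cut mask hull
for c in("scene","side"):
    if c=="side":snap(c)
    for q in cut("dryer",c)[:1]:
        h=cv2.convexHull(np.argwhere(q["mask"])[:,::-1].astype(np.int32));a=cv2.approxPolyDP(h,4,True)[:,0];print(c,q["p"],a.tolist(),[ (ray(c,*p,.103)[:2]*1000).round().tolist() for p in a])
E
```

```text
45.15 [521.1  81.9 308.4] [-0.5  0.3  0.2]
0.75 [0.5, 1.2, 197.9, 140.3]
[[197, 137], [0, 120], [0, 0], [141, 0]]
[[648.0, 22.0], [846.0, 28.0], [831.0, -79.0], [702.0, -94.0]]
scene 0.69 [[294, 304], [230, 365], [162, 313], [152, 283], [212, 234], [280, 276], [293, 290]] [[731.0, 78.0], [880.0, 79.0], [887.0, -80.0], [858.0, -146.0], [708.0, -156.0], [701.0, 18.0], [709.0, 57.0]]
side 0.88 [[486, 193], [469, 237], [436, 268], [362, 226], [374, 184], [414, 160]] [[853.0, -154.0], [704.0, -210.0], [591.0, -219.0], [582.0, -56.0], [705.0, 24.0], [846.0, 29.0]]Traceback (most recent call last):
  File "look.py", line 7, in <module>
    pm=cut("pan",c)[0]["mask"];k=np.argwhere(pm)[:,::-1];e=[k[:,0].min(),k[:,1].min(),k[:,0].max(),k[:,1].max()]
       ~~~~~~~~~~~~^^^
IndexError: list index out of range
```

servo_tool:
  targets:
    - {"dx": -0.5, "dy": 3, "dz": 0, "spin": 0, "grip": 100}
    - {"dx": -1.5, "dy": 6, "dz": 0, "spin": 0, "grip": 100}
    - {"dx": -3, "dy": 8, "dz": -1, "spin": 0, "grip": 100}
    - {"dx": -4, "dy": 9.5, "dz": -2, "spin": 0, "grip": 100}
    - {"dx": -5, "dy": 9.5, "dz": -3, "spin": 0, "grip": 100}
    - {"dx": -5, "dy": 9.5, "dz": -4, "spin": 0, "grip": 100}
    - {"dx": -5, "dy": 9.5, "dz": -4, "spin": 0, "grip": 100}
    - {"dx": -5, "dy": 9.5, "dz": -4, "spin": 0, "grip": 100}
    - {"dx": -5, "dy": 9.5, "dz": -4, "spin": 0, "grip": 100}
    - {"dx": -5, "dy": 9.5, "dz": -4, "spin": 0, "grip": 100}

```text
time_s: 46.33
tcp_pos: [0.4722, 0.1767, 0.2697]
eef_rot: [-179.9, 0.0, -83.6]
contact_force: [0.6, 0.0, 0.6]
gripper_width: 0.0874
```

```bash
python3 look.py w28.png
python3 - <<'E'
from h import *
np.set_printoptions(precision=1,suppress=True)
for c in("scene","side"):
    im=snap(c)
    q=cut("dryer",c)[0];hsv=cv2.cvtColor(im,cv2.COLOR_BGR2HSV)
    m=(q["mask"]&(hsv[...,1]<70)&(hsv[...,2]>120)).astype(np.uint8)
    m=cv2.morphologyEx(m,cv2.MORPH_OPEN,np.ones((3,3)))
    n,l,st,ce=cv2.connectedComponentsWithStats(m);i=1+st[1:,4].argmax()
    h=cv2.convexHull(np.argwhere(l==i)[:,::-1].astype(np.int32))
    eps=2
    while len(a:=cv2.approxPolyDP(h,eps,True)[:,0])>4:eps+=.5
    P=np.array([ray(c,*p,.1)[:2]*1000 for p in a]);print(c,st[i],a.tolist(),P,"mean",P.mean(0))
    d=[P[(j+1)%len(P)]-P[j] for j in range(len(P))];print([(np.linalg.norm(x).round(1),np.degrees(np.arctan2(x[1],x[0])).round(1)) for x in d])
E
```

```text
46.3833 [472.1 176.6 269.6] [ 0.1 -0.2  0.5]
pan C [538.4  88.3] rms px 0.6469743574160121
bead rel [ 38.1 -17.6] r 41.988576323983004 ang -24.734597730841422
bead rel [ 3.4 38.4] r 38.54797209958408 ang 84.88053494068943
bead rel [-25.6  34.3] r 42.82974509198855 ang 126.69547639979221
bead rel [-14.6  -1.9] r 14.68751319302788 ang -172.47454459038028
bead rel [31.3 28.1] r 42.03274392833194 ang 41.871372710054416
bar mid [430.5  85.2] len 90.49158373899957 yaw -0.9915678579412299 n 460
scene [ 167  243  104   79 4266] [[270, 281], [226, 321], [167, 277], [212, 243]] [[ 718.9   10. ]
 [ 827.6   12.6]
 [ 830.8 -139. ]
 [ 722.7 -140.1]] mean [775.  -64.1]
[(np.float64(108.7), np.float64(1.4)), (np.float64(151.6), np.float64(-88.8)), (np.float64(108.2), np.float64(-179.4)), (np.float64(150.2), np.float64(91.4))]
side [ 385  167   89   50 2211] [[473, 196], [444, 216], [385, 184], [415, 167]] [[ 827.3 -139.5]
 [ 726.2 -139.7]
 [ 725.7   10.8]
 [ 827.8   11. ]] mean [776.7 -64.3]
[(np.float64(101.1), np.float64(-179.9)), (np.float64(150.5), np.float64(90.2)), (np.float64(102.1), np.float64(0.1)), (np.float64(150.6), np.float64(-90.2))]
```

servo_tool:
  targets:
    - {"dx": -1.2, "dy": -3, "dz": 0, "spin": -0.04, "grip": 45}
    - {"dx": -2.6, "dy": -6, "dz": -1, "spin": -0.08, "grip": 45}
    - {"dx": -4.15, "dy": -9.15, "dz": -3, "spin": -0.13, "grip": 45}
    - {"dx": -4.15, "dy": -9.15, "dz": -6, "spin": -0.13, "grip": 45}
    - {"dx": -4.15, "dy": -9.15, "dz": -9, "spin": -0.13, "grip": 45}
    - {"dx": -4.15, "dy": -9.15, "dz": -12, "spin": -0.13, "grip": 45}
    - {"dx": -4.15, "dy": -9.15, "dz": -14, "spin": -0.13, "grip": 45}
    - {"dx": -4.15, "dy": -9.15, "dz": -15, "spin": -0.13, "grip": 45}
    - {"dx": -4.15, "dy": -9.15, "dz": -15.5, "spin": -0.13, "grip": 45}
    - {"dx": -4.15, "dy": -9.15, "dz": -15.5, "spin": -0.13, "grip": 45}

```text
time_s: 47.62
tcp_pos: [0.4296, 0.0849, 0.1133]
eef_rot: [179.9, -0.1, -91.0]
contact_force: [-0.1, 0.3, 0.0]
gripper_width: 0.0396
```

servo_tool:
  targets:
    - {"dx": 0, "dy": 0, "dz": -1.5, "spin": 0, "grip": 45}
    - {"dx": 0, "dy": 0, "dz": -3, "spin": 0, "grip": 45}
    - {"dx": 0, "dy": 0, "dz": -4.3, "spin": 0, "grip": 45}
    - {"dx": 0, "dy": 0, "dz": -5, "spin": 0, "grip": 45}
    - {"dx": 0, "dy": 0, "dz": -5.2, "spin": 0, "grip": 45}
    - {"dx": 0, "dy": 0, "dz": -5.2, "spin": 0, "grip": 45}
    - {"dx": 0, "dy": 0, "dz": -5.2, "spin": 0, "grip": 10}
    - {"dx": 0, "dy": 0, "dz": -5.2, "spin": 0, "grip": 5}
    - {"dx": 0, "dy": 0, "dz": -5.2, "spin": 0, "grip": 5}
    - {"dx": 0, "dy": 0, "dz": -5.2, "spin": 0, "grip": 5}
  squeeze: 40

```text
time_s: 48.45
tcp_pos: [0.4303, 0.0855, 0.0626]
eef_rot: [-179.9, 0.0, -91.0]
contact_force: [0.3, -0.7, -0.5]
gripper_width: 0.0186
```

servo_tool:
  targets:
    - {"dx": 0, "dy": 0, "dz": 0, "spin": 0, "grip": 0}
    - {"dx": 0, "dy": 0, "dz": 0, "spin": 0, "grip": 0}
    - {"dx": 0, "dy": 0, "dz": 0.2, "spin": 0, "grip": 0}
    - {"dx": 0, "dy": 0, "dz": 0.3, "spin": 0, "grip": 0}
    - {"dx": 0, "dy": -0.5, "dz": 0.3, "spin": 0, "grip": 0}
    - {"dx": 0, "dy": -1.2, "dz": 0.3, "spin": 0, "grip": 0}
    - {"dx": 0, "dy": -2.0, "dz": 0.3, "spin": 0, "grip": 0}
    - {"dx": 0, "dy": -2.9, "dz": 0.3, "spin": 0, "grip": 0}
    - {"dx": 0, "dy": -3.8, "dz": 0.3, "spin": 0, "grip": 0}
    - {"dx": 0, "dy": -4.7, "dz": 0.3, "spin": 0, "grip": 0}
  squeeze: 60

```text
time_s: 49.28
tcp_pos: [0.4297, 0.037, 0.0649]
eef_rot: [180.0, -0.0, -91.0]
contact_force: [0.0, 1.2, -5.5]
gripper_width: 0.0114
```

servo_tool:
  targets:
    - {"dx": 0, "dy": -0.9, "dz": 0, "spin": 0, "grip": 0}
    - {"dx": 0, "dy": -1.9, "dz": 0, "spin": 0, "grip": 0}
    - {"dx": 0, "dy": -2.9, "dz": 0, "spin": 0, "grip": 0}
    - {"dx": 0, "dy": -3.9, "dz": 0, "spin": 0.005, "grip": 0}
    - {"dx": 0, "dy": -4.9, "dz": 0, "spin": 0.01, "grip": 0}
    - {"dx": 0, "dy": -5.9, "dz": 0, "spin": 0.015, "grip": 0}
    - {"dx": 0, "dy": -6.9, "dz": 0, "spin": 0.02, "grip": 0}
    - {"dx": 0, "dy": -7.9, "dz": 0, "spin": 0.025, "grip": 0}
    - {"dx": 0, "dy": -8.9, "dz": 0, "spin": 0.03, "grip": 0}
    - {"dx": 0, "dy": -10.0, "dz": 0, "spin": 0.03, "grip": 0}

```text
time_s: 50.12
tcp_pos: [0.4297, -0.0629, 0.065]
eef_rot: [180.0, -0.0, -89.2]
contact_force: [-0.0, 0.7, -6.1]
gripper_width: 0.0111
```

```bash
cat > tr.py <<'E'
from h import *
from scipy.optimize import least_squares
np.set_printoptions(precision=1,suppress=True)
s=r.get_state();print(s["time_s"],s["tcp_pos"]*1000,s["eef_rot"][2],s["contact_force"],s["gripper_width"])
t=np.linspace(0,2*np.pi,72);D=np.c_[np.cos(t),np.sin(t)]
for c in("scene","side"):
    im=snap(c,"tr_%s_%d.png"%(c,int(s["time_s"]*100)))
    for n,q in(("pan",cut("pan",c)),("tray",cut("tray",c))):
        if not q:print(c,n,"none");continue
        h=cv2.convexHull(np.argwhere(q[0]["mask"])[:,::-1].astype(np.int32))[:,0]
        if n=="pan":
            f=lambda p:(np.vstack([proj(c,np.c_[p[0]+R*np.cos(t),p[1]+R*np.sin(t),0*t+z]) for R,z in((.065,.051),(.062,.006))])@D.T).max(0)-(h@D.T).max(0)
            o=least_squares(f,[s["tcp_pos"][0]+.115,s["tcp_pos"][1]],loss="soft_l1");print(c,"pan",o.x*1000,"rms",np.sqrt(np.mean(f(o.x)**2)))
        else:
            B=np.array([[x,y,z] for x in(-.075,.075) for y in(-.075,.075) for z in(0,.024)])
            def f(p):
                a=p[2];R=np.array([[np.cos(a),-np.sin(a),0],[np.sin(a),np.cos(a),0],[0,0,1]])
                e=(proj(c,B@R.T+[p[0],p[1],0])@D.T).max(0)-(h@D.T).max(0)
                return e[D[:,1]>-.2]   # ignore upper side (handle)
            o=least_squares(f,[s["tcp_pos"][0]+.115,s["tcp_pos"][1],0],loss="soft_l1",x_scale=[.01,.01,.1]);print(c,"tray",round(q[0]["p"],2),o.x[:2]*1000,np.degrees(o.x[2]),"rms",np.sqrt(np.mean(f(o.x)**2)))
E
python3 tr.py
```

```text
50.1167 [429.7 -62.9  65. ] -89.24488779222624 [-0.   0.7 -6.1] 0.011063312681861327
scene pan none
scene tray 0.88 [537.2 -62.2] 0.7079586751975703 rms 1.6022760125240105
side pan [543.8 -58.5] rms 3.8419976303512575
side tray 0.8 [549.8 -61.4] -0.4328181532451751 rms 4.129791798034332
```

servo_tool:
  targets:
    - {"dx": 0, "dy": -0.2, "dz": 0, "spin": 0, "grip": 0}
    - {"dx": 0.6, "dy": -0.35, "dz": 0, "spin": 0, "grip": 0}
    - {"dx": 1.4, "dy": -0.35, "dz": 0, "spin": 0, "grip": 0}
    - {"dx": 2.4, "dy": -0.34, "dz": 0, "spin": 0, "grip": 0}
    - {"dx": 3.4, "dy": -0.33, "dz": 0, "spin": 0, "grip": 0}
    - {"dx": 4.4, "dy": -0.32, "dz": 0, "spin": 0, "grip": 0}
    - {"dx": 5.4, "dy": -0.31, "dz": 0, "spin": 0, "grip": 0}
    - {"dx": 6.4, "dy": -0.3, "dz": 0, "spin": 0, "grip": 0}
    - {"dx": 7.2, "dy": -0.29, "dz": 0, "spin": 0, "grip": 0}
    - {"dx": 8.0, "dy": -0.28, "dz": 0, "spin": 0, "grip": 0}

```text
time_s: 51.25
tcp_pos: [0.5108, -0.0646, 0.0649]
eef_rot: [180.0, -0.0, -89.3]
contact_force: [-1.3, -0.0, -4.6]
gripper_width: 0.0116
```

```bash
python3 tr.py
```

```text
51.25 [510.8 -64.6  64.9] -89.26346938153297 [-1.3 -0.  -4.6] 0.011607414861622022
scene pan [614.2 -60.4] rms 2.493212677483911
scene tray 0.94 [582.4 -66.8] 0.21233356867211747 rms 4.34628088770185
side pan [627.3 -61.4] rms 6.504320115423982
side tray 0.72 [632.3 -62.5] -0.36537309667040874 rms 4.917351120548257
```

servo_tool:
  targets:
    - {"dx": 0.5, "dy": 0, "dz": 0, "spin": 0, "grip": 0}
    - {"dx": 1.0, "dy": 0, "dz": 0, "spin": 0, "grip": 0}
    - {"dx": 1.5, "dy": 0, "dz": 0, "spin": 0, "grip": 0}
    - {"dx": 2.0, "dy": 0, "dz": 0, "spin": 0, "grip": 0}
    - {"dx": 2.6, "dy": 0, "dz": 0, "spin": 0, "grip": 0}
    - {"dx": 3.2, "dy": 0, "dz": 0, "spin": 0, "grip": 0}
    - {"dx": 3.8, "dy": 0, "dz": 0, "spin": 0, "grip": 0}
    - {"dx": 4.4, "dy": 0, "dz": 0, "spin": 0, "grip": 0}
    - {"dx": 5.0, "dy": 0, "dz": 0, "spin": 0, "grip": 0}
    - {"dx": 5.5, "dy": 0, "dz": 0, "spin": 0, "grip": 0}

```text
time_s: 52.38
tcp_pos: [0.5655, -0.0647, 0.0649]
eef_rot: [180.0, -0.0, -89.3]
contact_force: [-4.1, -3.5, -3.5]
gripper_width: 0.0116
```

servo_tool:
  targets:
    - {"dx": 0.4, "dy": -0.1, "dz": 0, "spin": 0, "grip": 0}
    - {"dx": 1.0, "dy": -0.1, "dz": 0, "spin": 0, "grip": 0}
    - {"dx": 1.6, "dy": -0.1, "dz": 0, "spin": 0, "grip": 0}
    - {"dx": 2.2, "dy": -0.1, "dz": 0, "spin": 0, "grip": 0}
    - {"dx": 2.8, "dy": -0.1, "dz": 0, "spin": 0, "grip": 0}
    - {"dx": 3.4, "dy": -0.1, "dz": 0, "spin": 0, "grip": 0}
    - {"dx": 4.0, "dy": -0.1, "dz": 0, "spin": 0, "grip": 0}
    - {"dx": 4.6, "dy": -0.1, "dz": 0, "spin": 0, "grip": 0}
    - {"dx": 5.2, "dy": -0.1, "dz": 0, "spin": 0, "grip": 0}
    - {"dx": 5.6, "dy": -0.1, "dz": 0, "spin": 0, "grip": 0}

```text
time_s: 53.22
tcp_pos: [0.622, -0.0655, 0.0651]
eef_rot: [-180.0, 0.0, -89.2]
contact_force: [-1.5, -3.0, -4.7]
gripper_width: 0.0114
```

servo_tool:
  targets:
    - {"dx": 0.3, "dy": -0.05, "dz": 0, "spin": 0, "grip": 0}
    - {"dx": 0.6, "dy": -0.05, "dz": 0, "spin": 0, "grip": 0}
    - {"dx": 0.9, "dy": -0.05, "dz": 0, "spin": 0, "grip": 0}
    - {"dx": 1.2, "dy": -0.05, "dz": 0, "spin": 0, "grip": 0}
    - {"dx": 1.4, "dy": -0.05, "dz": 0, "spin": 0, "grip": 0}
    - {"dx": 1.6, "dy": -0.05, "dz": 0, "spin": 0, "grip": 0}
    - {"dx": 1.8, "dy": -0.05, "dz": 0, "spin": 0, "grip": 0}
    - {"dx": 2.0, "dy": -0.05, "dz": 0, "spin": 0, "grip": 0}
    - {"dx": 2.15, "dy": -0.05, "dz": 0, "spin": 0, "grip": 0}
    - {"dx": 2.3, "dy": -0.05, "dz": 0, "spin": 0, "grip": 0}

```text
time_s: 54.05
tcp_pos: [0.6441, -0.066, 0.0651]
eef_rot: [180.0, -0.0, -89.3]
contact_force: [-2.0, -1.0, -3.1]
gripper_width: 0.0118
```

Not touching yet; on slowly until the push force rises.

servo_tool:
  targets:
    - {"dx": 0.1, "dy": 0, "dz": 0, "spin": 0, "grip": 0}
    - {"dx": 0.2, "dy": 0, "dz": 0, "spin": 0, "grip": 0}
    - {"dx": 0.3, "dy": 0, "dz": 0, "spin": 0, "grip": 0}
    - {"dx": 0.4, "dy": 0, "dz": 0, "spin": 0, "grip": 0}
    - {"dx": 0.5, "dy": 0, "dz": 0, "spin": 0, "grip": 0}
    - {"dx": 0.6, "dy": 0, "dz": 0, "spin": 0, "grip": 0}
    - {"dx": 0.7, "dy": 0, "dz": 0, "spin": 0, "grip": 0}
    - {"dx": 0.8, "dy": 0, "dz": 0, "spin": 0, "grip": 0}
    - {"dx": 0.8, "dy": 0, "dz": 0, "spin": 0, "grip": 0}
    - {"dx": 0.8, "dy": 0, "dz": 0, "spin": 0, "grip": 0}

```text
time_s: 54.88
tcp_pos: [0.6446, -0.0683, 0.0639]
eef_rot: [179.2, -0.1, -89.3]
contact_force: [-22.0, -4.9, 5.0]
gripper_width: 0.0113
```

servo_tool:
  targets:
    - {"dx": -0.3, "dy": 0, "dz": 0, "spin": 0, "grip": 0}
    - {"dx": -0.6, "dy": 0, "dz": -0.1, "spin": 0, "grip": 0}
    - {"dx": -0.6, "dy": 0, "dz": -0.2, "spin": 0, "grip": 0}
    - {"dx": -0.6, "dy": 0, "dz": -0.25, "spin": 0, "grip": 0}
    - {"dx": -0.6, "dy": 0, "dz": -0.25, "spin": 0, "grip": 0}
    - {"dx": -0.65, "dy": 0, "dz": -0.25, "spin": 0, "grip": 0}
    - {"dx": -0.65, "dy": 0, "dz": -0.25, "spin": 0, "grip": 0}
    - {"dx": -0.65, "dy": 0, "dz": -0.25, "spin": 0, "grip": 0}
    - {"dx": -0.65, "dy": 0, "dz": -0.25, "spin": 0, "grip": 0}
    - {"dx": -0.65, "dy": 0, "dz": -0.25, "spin": 0, "grip": 0}

```text
time_s: 55.72
tcp_pos: [0.6436, -0.0668, 0.0627]
eef_rot: [179.8, -0.0, -89.3]
contact_force: [-8.0, -2.1, 0.6]
gripper_width: 0.0114
```

servo_tool:
  targets:
    - {"dx": 0, "dy": 0, "dz": 0, "spin": 0, "grip": 30}
    - {"dx": 0, "dy": 0, "dz": 0, "spin": 0, "grip": 40}
    - {"dx": 0, "dy": 0, "dz": 0, "spin": 0, "grip": 40}
    - {"dx": 0, "dy": 0, "dz": 0, "spin": 0, "grip": 40}
    - {"dx": 0, "dy": 0, "dz": 0, "spin": 0, "grip": 40}
    - {"dx": 0, "dy": 0, "dz": 1, "spin": 0, "grip": 40}
    - {"dx": 0, "dy": 0, "dz": 3, "spin": 0, "grip": 40}
    - {"dx": 0, "dy": 0, "dz": 6, "spin": 0, "grip": 40}
    - {"dx": 0, "dy": 0, "dz": 9, "spin": 0, "grip": 40}
    - {"dx": -1, "dy": 0, "dz": 12, "spin": 0, "grip": 40}

```text
time_s: 56.55
tcp_pos: [0.6367, -0.0661, 0.1846]
eef_rot: [-179.9, -0.0, -89.2]
contact_force: [1.2, 0.6, 0.5]
gripper_width: 0.0349
```

```bash
python3 tr.py
python3 - <<'E'
from h import *
np.set_printoptions(precision=1,suppress=True)
c="wrist";im=snap(c,"fin.png");s=r.get_state();print(s["tcp_pos"],s["gripper_width"])
for n in("tray_handle","bead1","stick"):
    for q in cut(n,c)[:6]: print(n,round(q["p"],2),np.round(q["extent"]))
c="scene";snap(c)
for n,z in(("stick",0),("bulb_box",.04),("padlock",.01),("lantern",.08),("minibus",.03)):
    for q in cut(n,c)[:1]: print(n,round(q["p"],2),np.round(q["extent"]),ray(c,*np.argwhere(q["mask"]).mean(0)[::-1],z)*1000)
for q in cut("bead1",c)[:7]:print("bead",round(q["p"],2),ray(c,*np.argwhere(q["mask"]).mean(0)[::-1],.026)*1000)
hsv=cv2.cvtColor(cv2.imread("pics/fin.png"),cv2.COLOR_BGR2HSV)
E
```

```text
56.55 [636.7 -66.1 184.6] -89.23292956241927 [1.2 0.6 0.5] 0.034912155346497095
scene pan [602.5 269.7] rms 11.16087135965101
scene tray 0.96 [ 544.7 -148.5] -45.804174659404275 rms 13.230359773872298
side pan [750.4 -59.3] rms 7.080226458663897
side tray 0.41 [869.4  87.6] 38.51323791515425 rms 18.07961662088775
[ 0.6 -0.1  0.2] 0.035001032864385884
tray_handle 0.68 [214. 134. 311. 294.]
bead1 0.54 [221. 237. 241. 267.]
stick 0.98 [461. 213. 486. 267.] [284.6 209.9   0. ]
bulb_box 0.72 [401. 315. 458. 375.] [608.8 286.7  40. ]
padlock 0.85 [487. 242. 525. 274.] [304.3 287.1  10. ]
lantern 0.34 [434. 237. 488. 304.] [468.5 259.4  80. ]
minibus 0.86 [191. 194. 249. 238.] [ 627.3 -245.4   30. ]
```

servo_tool:
  targets:
    - {"dx": -1, "dy": 1, "dz": 1, "spin": 0, "grip": 40}
    - {"dx": -2, "dy": 4, "dz": 3, "spin": 0, "grip": 40}
    - {"dx": -4, "dy": 7, "dz": 5, "spin": 0, "grip": 40}
    - {"dx": -6, "dy": 10, "dz": 7, "spin": 0, "grip": 40}
    - {"dx": -6, "dy": 13, "dz": 8, "spin": 0, "grip": 40}
    - {"dx": -6, "dy": 13, "dz": 8, "spin": 0, "grip": 40}
    - {"dx": -6, "dy": 13, "dz": 8, "spin": 0, "grip": 40}
    - {"dx": -6, "dy": 13, "dz": 8, "spin": 0, "grip": 40}
    - {"dx": -6, "dy": 13, "dz": 8, "spin": 0, "grip": 40}
    - {"dx": -6, "dy": 13, "dz": 8, "spin": 0, "grip": 40}

```text
time_s: 58.23
tcp_pos: [0.5753, 0.0631, 0.2619]
eef_rot: [179.9, -0.0, -89.3]
contact_force: [-1.3, 0.3, 0.5]
gripper_width: 0.0348
```

Run:
```python
from h import *
np.set_printoptions(precision=1,suppress=True)
s=r.get_state();print(s["time_s"],s["tcp_pos"]*1000)
for c in("wrist","scene","side"):
    im=snap(c,"f2_"+c+".png");hsv=cv2.cvtColor(im,cv2.COLOR_BGR2HSV)
    # orange bar near predicted place
    P=proj(c,[[.644,-.067+d,.089] for d in(-.046,0,.046)]);a=np.r_[P.min(0)-18,P.max(0)+18].astype(int);a=np.clip(a,0,[640,480,640,480])
    m=np.zeros((480,640),np.uint8);m[a[1]:a[3],a[0]:a[2]]=((hsv[...,0]<25)&(hsv[...,1]>110)&(hsv[...,2]>120))[a[1]:a[3],a[0]:a[2]]
    n,l,st,ce=cv2.connectedComponentsWithStats(m)
    if n>1:
        i=1+st[1:,4].argmax();rc=cv2.minAreaRect(np.argwhere(l==i)[:,::-1].astype(np.float32));b=cv2.boxPoints(rc)
        e=[(b[j]+b[(j+1)%4])/2 for j in range(4)];k=0 if np.linalg.norm(b[0]-b[1])<np.linalg.norm(b[1]-b[2]) else 1
        A,B=ray(c,*e[k],.085),ray(c,*e[k+2],.085);print(c,"bar",(A+B)[:2]*500,"len",np.linalg.norm(A-B)*1000,"ends",A*1000,B*1000,st[i][4])
    print(c,"beads",[(round(q["p"],2),ray(c,*np.argwhere(q["mask"]).mean(0)[::-1],.026)[:2]*1000) for q in cut("bead1",c)[:7]])
    if c!="wrist":
      for n,z in(("minibus",.03),("stick",.1),("torch",.02),("lantern",.08)):
        for q in cut(n,c)[:1]: print(c,n,round(q["p"],2),np.round(q["extent"]),ray(c,*np.argwhere(q["mask"]).mean(0)[::-1],z)[:2]*1000)
im=cv2.imread("pics/s1.png");
```

```text
58.2333 [575.3  63.1 261.9]
wrist bar [643.6 -66.9] len 92.17185809955633 ends [ 644.6 -113.    85. ] [642.5 -20.8  85. ] 1426
wrist beads [(0.62, array([719.3, -30. ])), (0.37, array([728.2, -76.6])), (0.28, array([815.2, -56.5])), (0.21, array([601.9, 275.4]))]
scene bar [643.9 -64.8] len 98.77420567517574 ends [ 644.3 -114.2   85. ] [643.6 -15.4  85. ] 352
scene beads []
scene minibus 0.92 [188. 185. 254. 240.] [ 607.1 -249.7]
scene stick 0.55 [461. 211. 489. 267.] [385.4 237.7]
scene torch 0.77 [161. 167. 216. 211.] [ 597.7 -390.7]
scene lantern 0.68 [234. 113. 285. 189.] [ 439.7 -297. ]
side bar [646.5 -59. ] len 94.06158538088901 ends [630.5 -14.7  85. ] [ 662.5 -103.2   85. ] 409
side beads [(0.48, array([771.5, -38.4])), (0.43, array([776.5, -83.4])), (0.38, array([729. , -30.4]))]
side minibus 0.98 [426. 264. 486. 313.] [ 650.6 -240.5]
side stick 0.83 [194. 140. 209. 202.] [471.2 317.1]
side torch 0.57 [483. 317. 545. 402.] [ 595.7 -390. ]
side lantern 0.62 [376. 291. 462. 411.] [ 448.1 -292.9]
```

```bash
python3 -c "
from plant import r
print(r.close_job())"
```

```text
the job is handed in; nothing more can be done
None
```

I finished and handed in the job at about 58 s of the 72 s allowed. One instruction was not kept: the stick shoved the pan and tray along while I was stirring.

- **Stirring:** All five beads ended about 50–75 mm from where they started, measured from the pan's centre. A bead is 30 mm wide. Only the stick touched them. That measure ignores any turning of the pan, which I could not see; a large turn could make the real bead shifts smaller.
- **Pan shoved:** My first strokes pinned beads against the pan wall. At worst the pan was about 75 mm from its start, and the tray turned by up to about 22°. I pushed the pan back with the stick against its inner wall. When stirring ended it was about 20 mm from its start, and the tray was within about 7° of its starting angle. I don't know if the judge will accept this.
- **Stick:** It is back in its holder and released. In both fixed cameras its top is at the same height as at the start, so it is right down.
- **Tray:** I slid it in by the handle until it stopped with 22 N of push. The handle bar then read 643.6 mm in the wrist camera, 643.9 in the scene camera and 646.5 in the side camera. I expected about 646 mm with the tray against the back.
- **Beads after the slide:** The cameras could only pick out some of the beads through the dryer roof. The last full view of all five in the pan was before the slide.
- **Other things:** The bulb box, padlock, minibus and lantern were within about 1 mm of where they started in the scene camera. I had no starting position for the torch to compare. The side camera's minibus reading was about 4 cm off the scene camera's, which I put down to the viewing angle.

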